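# Refit the rollers, clip the keeper, close the guard and start the feed unit

## Robot

A 6-joint arm with a two-finger parallel gripper is mounted at the origin on the work surface. World frame = base frame: x ahead of the robot, y to its left, z up, the work surface at z = 0. Lengths are in m, angles in degrees, forces in N, time in s.
With the tool pointing down it reaches from about 0.35 to 0.875 m from the base axis. Payload 4.2 kg.
Tool frame: the origin (TCP) lies at the very end of the fingers, on their centre line; the grasp point (between the pads) lies behind it (r.grip_point_offset is the z of the grasp point in the tool frame, in m); z points along the fingers, y is the direction in which the jaws open and shut (so a half turn about z gives the same grasp; the last joint's range is limited). The gripper opens to 87 mm and grips with 3 to 60 N. Pads are 19 mm wide; open, the fingers measure 117 mm over their backs; the gripper's body (75 mm by 190 mm) begins 51 mm behind the grasp point.
Start: joints at [-49.87, 22.042, 0.453, 0, -68.411, -14.817], TCP at [0.267, -0.565, 0.223] pointing down, gripper open.
Joint ranges: [-179.83, 179.83], [-69.29, 118.12], [-61.27, 80.66], [-181.25, 117.63], [-171.15, -9.14], [-177.46, 177.46]. Speed limits (degrees/s): [159.86, 159.86, 180, 180, 180, 180].

## Interface

Orientations are given as a 3x3 rotation matrix whose columns are the frame's x, y, z axes.
In Python, from station import r, capture, workorder gives the robot as it stands. The module is installed in compiled form; this text tells all that it offers.
- The arm moves only by the shell command python3 -m crank 'ROWS'. ROWS is JSON, a list of rows, each an object with "delta_rot": the turn, a rotation vector about the tool's x, y, z in rad, a list of three; "linear": the shift along the tool's x, y, z in m, a list of three; "gripper": the opening in per cent of the stroke, from 0 (shut) to 100 (fully open). A call has 1 to 10 rows; each row shifts and turns the commanded pose from where the row before left it, along the tool's axes as they then stand; what a row does not reach is not made up. A row lasts 1/8 s, in which the tool goes at most 62.5 mm and 10.7 degrees, less where a joint would pass 70% of its speed; a pose out of reach is approached as far as the arm can. A call is refused whole if a number of a shift passes 0.0625 or a number of a turn 0.188, either way. A call with a gripper value outside its range is refused whole. The fingers move at their own pace and stop on an object; the grip force is fixed at half the most. Time passes only in rows, so rows that do not move let the fingers close. It gives the time, the measured TCP pose, the force and the opening at its end, in the units of the state.
- r.sense(): the state, without advancing time (a new reading comes with each control period).
- capture(name): name is "scene" or "top" or "wrist"; returns a dict with "img" (420x560x3 uint8, blue, green, red), "fx", "fy", "cx", "cy" (pixels), "dist_coeffs" ([k1, k2, p1, p2, k3] as OpenCV has them; the pictures are not rectified), "world_from_camera" (4x4, takes a point from camera to world coordinates). Camera axes: x right, y down, z forward; pixel columns grow to the right and rows downward; lengths in m; the calibration is good to about 2 mm. A picture is of the moment at which its call begins. There is no depth.
- workorder.finish_job(): hands the job in, once; it reports no verdict.
The state is a dict: "time_s": time; "joints": joint angles; "joint_velocities": joint speeds; "effort": joint torques, N m; "tcp_pos": TCP position; "ee_rot": TCP orientation; "wrist_force": force on the tool from outside, world axes, zero at the start; "moment": the same for the moment, N m; "gripper_width": opening from 0.0 (shut) to 1.0 (fully open).
Only numpy, scipy, OpenCV 4.12 (cv2) and the standard library are available. Lean on these libraries where they do the work, as an engineer would, in place of code of your own. Each camera call takes 0.05 s, during which the arm holds its last target.

## Task

Get the feed unit on the bench running again: put the spanner that was left on its rails into the tool tray, lay every roller that is on the bench into a notch pair of the frame, one per bay (any bays), then press the keeper flap down over the stub ends until it clicks shut, then press the guard lid down until it clicks shut and stays. Only when the guard is shut, press the start button fully in and let it go. Leave the spray can, the grease tin and the jar standing where they are.

Things in the scene. Friction and masses are not known exactly. Their poses are not given: they have to be found in the camera images.
- roller1: Feed roller: black rubber cylinder 28 mm in diameter, 56 mm long, between two square aluminium bearing plates 32 x 32 x 6 mm, with steel stub ends 12 mm in diameter, 20 mm long, beyond the plates (108 mm overall, 0.16 kg). Origin at its centre, y axis along it; on the bench its origin is 16 mm up. Two to four of the four rollers are present.
- roller2: Another roller like roller1; may be absent.
- roller3: Another roller like roller1; may be absent.
- roller4: Another roller like roller1; may be absent.
- frame: Fixed roller frame: base plate 264 (x) x 170 x 8 mm, two steel rails along x at y = +-43 mm, 10 mm thick, tops 45.5 mm up, with four 90 degree V notches. Rollers lie along y, stub ends in a facing notch pair, bearing plates between the rails (4 mm play each end). Posts 10 mm thick, 80 mm tall at x = +-127 mm, y -95 to -35 and 45 to 75 mm, a 20 mm sill between. Origin under its centre, z up.
- frame_bay0 (a point): Centre of the first bay: where a seated roller's origin lies, 42 mm above the frame's underside, at frame x = -84 mm, y = 0.
- frame_bay1 (a point): The second bay, at frame x = -28 mm.
- frame_bay2 (a point): The third bay, at frame x = +28 mm.
- frame_bay3 (a point): The fourth bay, at frame x = +84 mm.
- keeper (a joint): Angle of the keeper, a steel flap 220 (frame x) x 42 x 6 mm hinged on the frame's -y side. 0 = shut, level just over the stub ends; starts open at 1.5 to 1.75 rad, swung out to -y. A spring reopens it unless it is pressed past a sprung ball, met about 0.3 rad before shut; that takes about 8 N near its free edge.
- keeper_hinge (a point): Middle of the keeper's hinge line (along frame x), at frame y = -84 mm, 56 mm up.
- keeper_edge (a point): On the keeper, middle of its outer (when shut, upper) face, 2 mm from the free edge, 40 mm from the hinge line.
- guard (a joint): Angle of the guard, a lid 260 (frame x) x 160 x 6 mm, grey plastic rim with a clear pane, hinged on the frame's +y side. 0 = shut, level over the frame, top 87 mm up; starts open, leaning outward, at 1.8 to 2.0 rad. A spring reopens it unless it is pressed past a sprung ball, met about 0.09 rad before shut; that takes about 8 N near its free edge.
- guard_hinge (a point): Middle of the guard's hinge line (along frame x), at frame y = +66 mm, 84 mm up.
- guard_edge (a point): On the guard, middle of its outer (when shut, upper) face, on the grey bar by the free edge, 147 mm from the hinge line; a 60 mm wide tab sticks out from 160 to 171 mm.
- spanner: A flat steel spanner 130 mm long (shaft 17 mm wide, 7 mm thick; open head 38 mm wide, 8 mm thick; ring end 32 mm across; 0.1 kg), at first lying along the frame's y across the tops of both rails, between the two middle bays. Origin at the centre of its underside, x along it towards the open head.
- tray: Low open black tool tray 170 (x) x 110 (y) x 28 mm, walls 4 mm, fixed. Origin under its centre.
- tray_in (a point): Centre of the tray's inner floor, axes as the tray's.
- start (a joint): Travel of the start button, 0 = out, 6 mm = fully in (about 5 N); it springs back.
- start_top (a point): Centre of the top of the white start button (28 mm in diameter), on a fixed grey box 70 x 70 x 40 mm; presses straight down.
- spray: Bystander: aerosol can 54 mm in diameter, 160 mm tall, loose. Origin under its centre.
- tin: Bystander: dark grease tin 72 mm in diameter, 65 mm tall, loose. Origin under its centre.
- jar: Bystander: small jar 60 mm in diameter, 80 mm tall, loose. Origin under its centre.
Not all that is in view belongs to the job. What is shaped like the roller2 but red is not meant.

How it is judged (in metres and radians):
On the way, in this order (a step that is already met when the one before it is completed fails the run):
1. every roller present lies in a bay of the frame ((distance between roller1 and frame_bay0 below 0.01 m or distance between roller1 and frame_bay1 below 0.01 m or distance between roller1 and frame_bay2 below 0.01 m or distance between roller1 and frame_bay3 below 0.01 m) and angle between the y axis of each of roller1, roller2, roller3, roller4 and the y axis of frame, either way round below 0.12 rad and (distance between roller2 and frame_bay0 below 0.01 m or distance between roller2 and frame_bay1 below 0.01 m or distance between roller2 and frame_bay2 below 0.01 m or distance between roller2 and frame_bay3 below 0.01 m) and (distance between roller3 and frame_bay0 below 0.01 m or distance between roller3 and frame_bay1 below 0.01 m or distance between roller3 and frame_bay2 below 0.01 m or distance between roller3 and frame_bay3 below 0.01 m) and (distance between roller4 and frame_bay0 below 0.01 m or distance between roller4 and frame_bay1 below 0.01 m or distance between roller4 and frame_bay2 below 0.01 m or distance between roller4 and frame_bay3 below 0.01 m) and linear speed of each of roller1, roller2, roller3, roller4 below 0.05 m/s), for 0.2 s.
2. the keeper is pressed shut over them (value of joint keeper below 0.08 rad), for 0.2 s.
3. the guard is pressed shut (value of joint keeper below 0.08 rad and value of joint guard below 0.035 rad), for 0.2 s.
4. the start button is pressed fully in with the guard shut (value of joint guard below 0.035 rad and value of joint start above 0.0045 m).
At the end, for the whole second after the job is handed in: Each roller present rests within 10 mm of a bay centre, within 0.12 rad of its direction; keeper held under 0.08 rad and guard under 0.035 rad, untouched; button out; spanner on the tray floor (centre within 70 mm along and 45 mm across of its middle, under 16 mm up) (all of step 1 and all of step 3 and value of joint start below 0.002 m and x of spanner in the frame of tray_in between -0.07 and 0.07 m and y of spanner in the frame of tray_in between -0.045 and 0.045 m and z of spanner in the frame of tray_in below 0.016 m).
It fails at once if a bystander is pushed more than 6 cm or knocked over (distance of any of spray, tin, jar from where it was at the start of the episode above 0.06 m or angle between any of spray, tin, jar's own z axis and vertical above 0.5 rad).
It fails at once if the start button is pressed while the guard is not shut (value of joint start above 0.0045 m and value of joint guard above 0.08 rad).
Of roller1, roller2, roller3, roller4 only 2 to 4 are there at a start; the rules pass over those that are not, and their reading is None.
At some moment in a run one of roller1, roller2, roller3, roller4 may be knocked a few centimetres aside while the robot is not near it.
Once in a run the grip may slacken for a moment while it holds something.
It also fails if it takes over 210 s, if anything falls off the work surface, if the arm or the gripper's body presses on something with over 40 N, if the wrist force passes 120 N, or if a joint passes its speed limit or range.

## Working session

There is one attempt and no reset: what is moved stays moved. The work goes in short steps, Python scripts to look and compute and a shell command to move; the robot and the scene stay as the last step left them, time stands still between calls to the robot, and variables do not carry over. Pictures are saved under pics/ and viewed, and the job is handed in when it is done.

```bash
mkdir -p pics; python3 - <<'E'
from station import r, capture
import cv2,numpy as np
print(r.sense()); print(r.grip_point_offset)
for n in ("scene","top","wrist"):
    c=capture(n); cv2.imwrite(f"pics/{n}0.png",c["img"])
    print(n,c["fx"],c["fy"],c["cx"],c["cy"],c["dist_coeffs"]); print(np.round(c["world_from_camera"],4))
E
```

```text
{'time_s': 0.0, 'joints': array([-4.98713267e+01,  2.20911451e+01,  3.77757851e-01, -2.88326122e-02,
       -6.84095230e+01, -1.48158553e+01]), 'joint_velocities': array([ 0.00811902,  0.0232361 , -0.04358608,  0.04736043,  0.13530404,
       -0.0349188 ]), 'effort': array([ 1.87420324e-04, -3.90667212e+01,  1.87407696e+01,  4.21995699e+00,
        1.11108623e-02, -1.34259126e-04]), 'tcp_pos': array([ 0.26697186, -0.56443662,  0.22144214]), 'ee_rot': array([[-9.04066241e-01, -4.27391135e-01, -1.02478913e-03],
       [-4.27392352e-01,  9.04064161e-01,  1.94174863e-03],
       [ 9.65889765e-05,  2.19345642e-03, -9.99997590e-01]]), 'wrist_force': array([ 0.20167588, -0.496721  , -0.44361364]), 'moment': array([-0.03357454,  0.0027621 , -0.07044497]), 'gripper_width': 0.9990109615870281}
-0.0187
scene 538.9612641363491 538.9612641363491 276.8471701914069 212.22389268040095 [-0.1545503  0.         0.         0.         0.       ]
[[-0.0947  0.8375 -0.5382  1.2012]
 [ 0.9954  0.0884 -0.0375  0.0916]
 [ 0.0162 -0.5393 -0.842   1.1151]
 [ 0.      0.      0.      1.    ]]
top 495.75229325253747 495.75229325253747 282.28422619525116 210.93965120419992 [-0.02755736  0.          0.          0.          0.        ]
[[ 0.0144 -0.9954  0.0942  0.423 ]
 [-0.9998 -0.0159 -0.0151  0.0335]
 [ 0.0166 -0.094  -0.9954  1.4098]
 [ 0.      0.      0.      1.    ]]
wrist 310.15095880199004 310.15095880199004 278.6789945174563 209.28216929487877 [-0.00261771  0.          0.          0.          0.        ]
[[-0.4278  0.8636  0.2669  0.1916]
 [ 0.9039  0.4079  0.129  -0.6001]
 [ 0.0025  0.2965 -0.955   0.3836]
 [ 0.      0.      0.      1.    ]]
```

View pics/scene0.png

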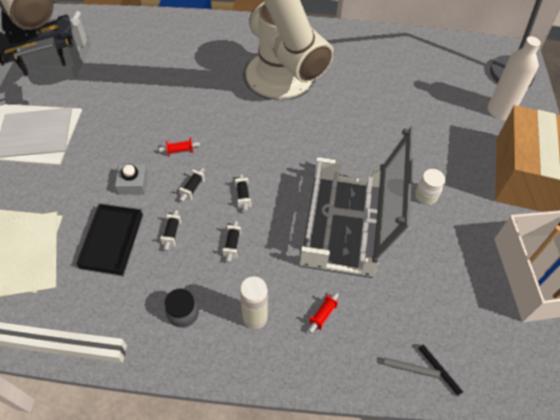

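View pics/top0.png

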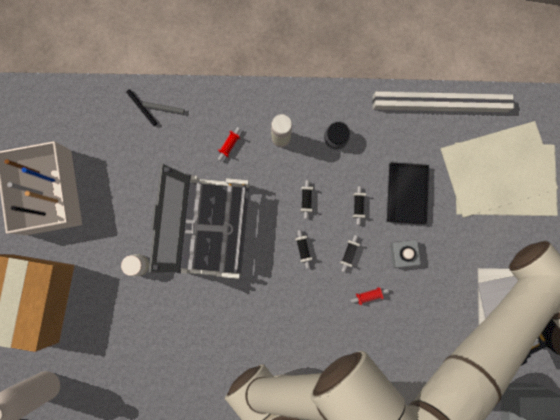

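View pics/wrist0.png

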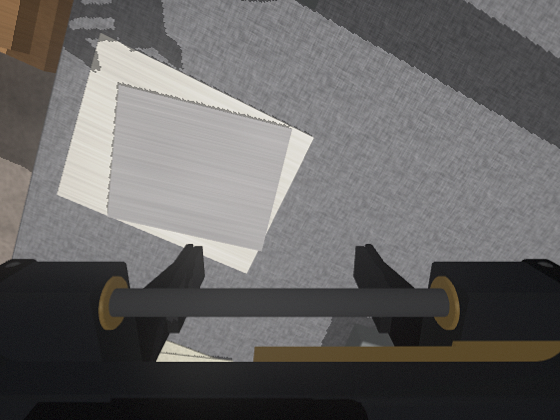

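The scene shows four black rollers, in the top image at (307,199), (360,205), (304,249) and (350,253). Two red look-alikes are at (229,144) and (370,296). The frame is at about (215,228) with the spanner across it, the guard leans left and the keeper is at about x=240. The tray is at (408,193), the start box at (406,254), the spray can at (282,130), the tin at (337,135) and the jar at (135,265).

```bash
cat > h.py <<'E'
import cv2,numpy as np
from station import r,capture
def ray(c,uv):
    K=np.array([[c["fx"],0,c["cx"]],[0,c["fy"],c["cy"]],[0,0,1]])
    p=cv2.undistortPoints(np.array(uv,float).reshape(-1,1,2),K,np.array(c["dist_coeffs"],float)).reshape(-1,2)
    T=np.array(c["world_from_camera"]); d=np.c_[p,np.ones(len(p))]@T[:3,:3].T
    return T[:3,3],d
def plane(c,uv,z):
    o,d=ray(c,uv); return o+d*((z-o[2])/d[:,2])[:,None]
def proj(c,P):
    T=np.linalg.inv(np.array(c["world_from_camera"])); K=np.array([[c["fx"],0,c["cx"]],[0,c["fy"],c["cy"]],[0,0,1]])
    return cv2.projectPoints(np.array(P,float).reshape(-1,1,3),cv2.Rodrigues(T[:3,:3])[0],T[:3,3],K,np.array(c["dist_coeffs"],float))[0].reshape(-1,2)
def crop(c,x0,y0,w,h,s,name):
    cv2.imwrite("pics/"+name,cv2.resize(c["img"][y0:y0+h,x0:x0+w],None,fx=s,fy=s,interpolation=cv2.INTER_CUBIC))
E
python3 - <<'E'
from h import *
c=capture("top"); crop(c,145,155,115,130,4.6,"cf.png"); crop(c,280,165,160,145,5,"cr.png")
c=capture("scene"); crop(c,290,115,150,165,3.6,"cs.png")
E
```

```text
(no output)
```

View pics/cf.png

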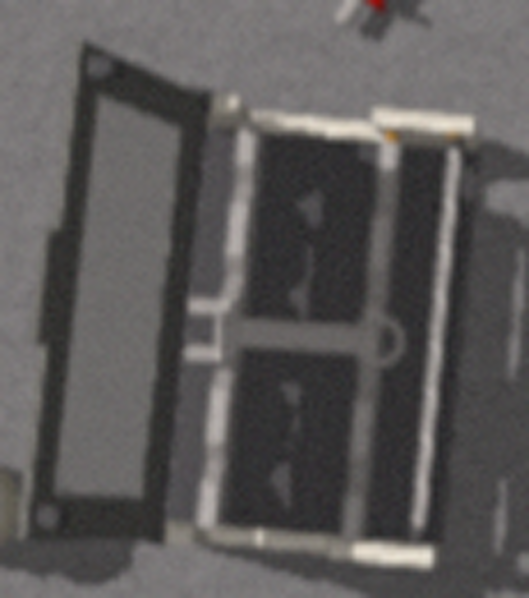

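View pics/cr.png

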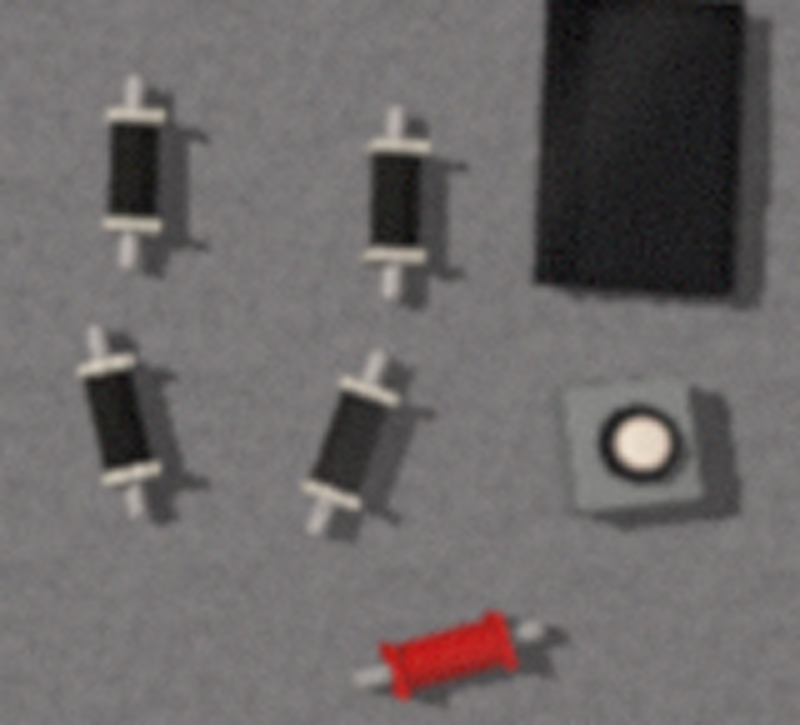

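View pics/cs.png

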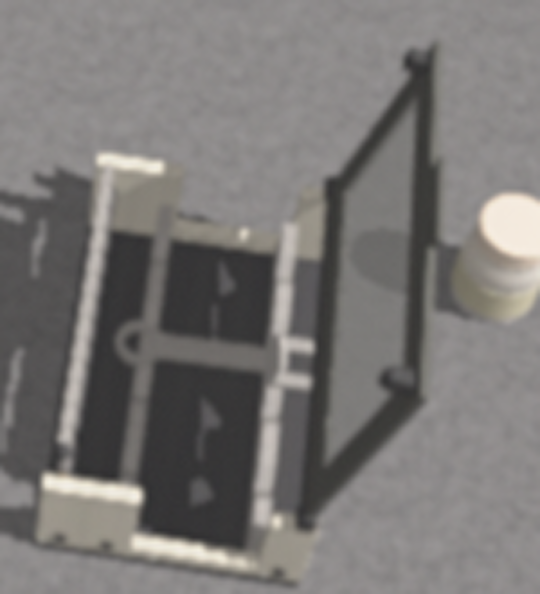

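```bash
python3 - <<'E'
from h import *
c=capture("top"); g=cv2.cvtColor(c["img"],cv2.COLOR_BGR2GRAY)
def cp(x,y,x0=145,y0=155,s=4.6): return [(x+.5)/s-.5+x0,(y+.5)/s-.5+y0]
P=plane(c,[cp(423,120),cp(392,554)],.08)
print("posts",P.round(4))
ex=(P[0]-P[1])[:2]; print(np.linalg.norm(ex)); ex/=np.linalg.norm(ex); ey=np.array([-ex[1],ex[0]])
o=P[:,:2].mean(0)+.065*ey; print("frame o",o,"yaw",np.degrees(np.arctan2(ex[1],ex[0])))
R=plane(c,[cp(390,160),cp(352,530),cp(245,140),cp(207,520),cp(238,338),cp(385,342)],.0455)
for q in R: d=q[:2]-o; print("rails/spanner frame xy",d@ex,d@ey)
# post outlines check
# rollers: bright plates & dark
img=c["img"]; hsv=cv2.cvtColor(img,cv2.COLOR_BGR2HSV)
m=((hsv[...,2]<60)).astype(np.uint8)*255
n,l,st,ce=cv2.connectedComponentsWithStats(m)
for i in range(1,n):
    if st[i,4]>80 and 280<ce[i][0]<440 and 110<ce[i][1]<300: print(st[i],ce[i].round(1))
hs=cv2.inRange(g,215,255)
n,l,st,ce=cv2.connectedComponentsWithStats(hs)
for i in range(1,n):
    if 395<ce[i][0]<420 and 240<ce[i][1]<270: print("btn",st[i],plane(c,[ce[i]],.05))
c2=capture("scene")
for uv in [(129,172)]: print(plane(c2,[uv],.05))
E
```

```text
posts [[0.6292 0.1382 0.08  ]
 [0.3754 0.1503 0.08  ]]
0.2539979827616966
frame o [0.50539802 0.20917669] yaw -2.731726544629764
rails/spanner frame xy 0.10663775838334591 -0.043931253775851074
rails/spanner frame xy -0.11573967520006168 -0.037347544057541315
rails/spanner frame xy 0.11317890642297049 0.04410223823017605
rails/spanner frame xy -0.115241761255682 0.04890266207906068
rails/spanner frame xy -0.006226146992602697 0.03894702182265541
rails/spanner frame xy -0.003057969276770949 -0.04885985162864041
[325 122  25  28 508] [337.6 135.6]
[ 387  163   43   62 2408] [408.  193.5]
[302 190  10  18 169] [306.7 198.6]
[355 196  10  18 164] [359.2 204.3]
[298 239  12  19 167] [303.5 248.4]
[343 244  14  19 152] [349.5 253. ]
btn [405 250   6   7  33] [[ 0.44062902 -0.33264603  0.05      ]]
[[ 0.4408894  -0.33242262  0.05      ]]
```

```bash
cat >> h.py <<'E'
def go(x,y,z,yaw=None):
    """print tool-frame shift for target and turn so that tool y points at world angle yaw(deg, mod 180)"""
    s=r.sense(); R=np.array(s["ee_rot"]); p=np.array(s["tcp_pos"])
    d=R.T@(np.array([x,y,z])-p); a=np.degrees(np.arctan2(R[1,1],R[0,1]))
    t=0.
    if yaw is not None:
        t=(yaw-a+90)%180-90
    tilt=np.cross(R[:,2],[0,0,-1])
    print("t",round(s["time_s"],2),"tcp",p.round(4),"yaw",round(a,1),"tool shift",d.round(4),"rotz",round(-np.radians(t),3),"tiltfix(tool)",(R.T@tilt).round(4),"grip",round(s["gripper_width"],3),"F",np.round(s["wrist_force"],1),"j",np.round(s["joints"]).astype(int).tolist())
E
python3 -m crank '[{"linear":[-0.0364,0.0399,-0.0053]},{"linear":[-0.0364,0.0399,-0.0053]},{"linear":[-0.0364,0.0399,-0.0053]},{"linear":[-0.0364,0.0399,-0.0053]},{"linear":[-0.0364,0.0399,-0.0053]},{"linear":[-0.0364,0.0399,-0.0053]},{"linear":[-0.0364,0.0399,-0.0053]}]'
python3 -c "
from h import *
go(.505,.209,.3,176)"
```

```text
t 0.35 tcp [ 0.2672 -0.5649  0.2223] yaw 115.3 tool shift [-0.5458  0.5979 -0.0774] rotz -1.059 tiltfix(tool) [ 0.0005 -0.     -0.    ] grip 1.001 F [ 0.3 -0.1 -0.1] j [-50, 22, 0, 0, -68, -15]schema error: expected keys delta_rot, linear, gripper
```

```bash

python3 -m crank '[{"delta_rot":[0,0,0],"linear":[-0.0364,0.0399,-0.0053],"gripper":100},{"delta_rot":[0,0,0],"linear":[-0.0364,0.0399,-0.0053],"gripper":100},{"delta_rot":[0,0,0],"linear":[-0.0364,0.0399,-0.0053],"gripper":100},{"delta_rot":[0,0,0],"linear":[-0.0364,0.0399,-0.0053],"gripper":100},{"delta_rot":[0,0,0],"linear":[-0.0364,0.0399,-0.0053],"gripper":100},{"delta_rot":[0,0,0],"linear":[-0.0364,0.0399,-0.0053],"gripper":100},{"delta_rot":[0,0,0],"linear":[-0.0364,0.0399,-0.0053],"gripper":100},{"delta_rot":[0,0,0],"linear":[-0.0364,0.0399,-0.0053],"gripper":100}]'
python3 -c "
from h import *
go(.505,.209,.3,176)"
```

```text
time_s: 1.35
tcp_pos: [0.3942, -0.1502, 0.2655]
ee_rot: [[-0.904, -0.428, 0.001], [-0.428, 0.904, -0.0], [-0.001, -0.001, -1.0]]
wrist_force: [1.3, -0.8, -0.5]
gripper_width: 1.001
t 1.35 tcp [ 0.3942 -0.1502  0.2655] yaw 115.3 tool shift [-0.2538  0.2774 -0.0344] rotz -1.059 tiltfix(tool) [-0.0006  0.0011  0.    ] grip 1.001 F [ 1.3 -0.8 -0.5] j [1, 0, -22, 0, -69, -66]
```

```bash

python3 -m crank '[{"delta_rot":[0,0,0],"linear":[-0.0364,0.0399,-0.0053],"gripper":100},{"delta_rot":[0,0,0],"linear":[-0.0364,0.0399,-0.0053],"gripper":100},{"delta_rot":[0,0,0],"linear":[-0.0364,0.0399,-0.0053],"gripper":100},{"delta_rot":[0,0,0],"linear":[-0.0364,0.0399,-0.0053],"gripper":100},{"delta_rot":[0,0,0],"linear":[-0.0364,0.0399,-0.0053],"gripper":100},{"delta_rot":[0,0,0],"linear":[-0.0364,0.0399,-0.0053],"gripper":100},{"delta_rot":[0,0,-0.177],"linear":[0,0,0],"gripper":100},{"delta_rot":[0,0,-0.177],"linear":[0,0,0],"gripper":100},{"delta_rot":[0,0,-0.177],"linear":[0,0,0],"gripper":100}]'
python3 -m crank '[{"delta_rot":[0,0,-0.177],"linear":[0,0,0],"gripper":100},{"delta_rot":[0,0,-0.177],"linear":[0,0,0],"gripper":100},{"delta_rot":[0,0,-0.177],"linear":[0,0,0],"gripper":100},{"delta_rot":[0,0,0],"linear":[0,0,0],"gripper":100}]'
python3 -c "
from h import *
go(.505,.209,.3,176)
c=capture('wrist'); cv2.imwrite('pics/w1.png',c['img'])"
```

```text
time_s: 2.48
tcp_pos: [0.489, 0.1582, 0.2967]
ee_rot: [[-0.558, -0.83, -0.0], [-0.83, 0.558, -0.0], [0.0, 0.0, -1.0]]
wrist_force: [0.1, -0.2, 0.5]
gripper_width: 0.997
time_s: 2.98
tcp_pos: [0.489, 0.1579, 0.2968]
ee_rot: [[-0.069, -0.998, 0.0], [-0.998, 0.069, 0.0], [-0.0, -0.0, -1.0]]
wrist_force: [0.4, 0.3, 0.4]
gripper_width: 1.001
t 2.98 tcp [0.489  0.1579 0.2968] yaw 176.0 tool shift [-0.0521 -0.0124 -0.0032] rotz 0.001 tiltfix(tool) [-0.      0.0001 -0.    ] grip 1.001 F [0.4 0.3 0.4] j [36, 8, -8, 0, -74, -40]
```

View pics/w1.png

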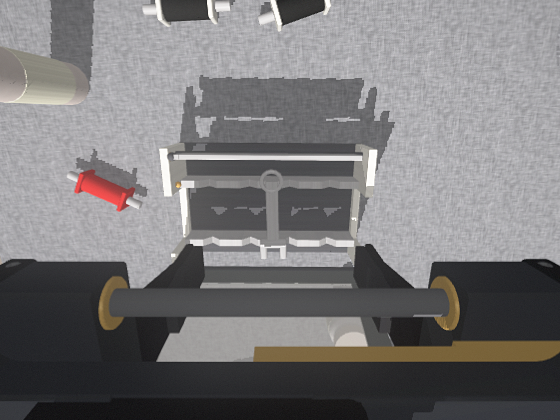

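```bash
python3 -c "
from h import *
c=capture('wrist'); crop(c,155,140,230,130,3.4,'w1c.png')"
```

```text
(no output)
```

View pics/w1c.png

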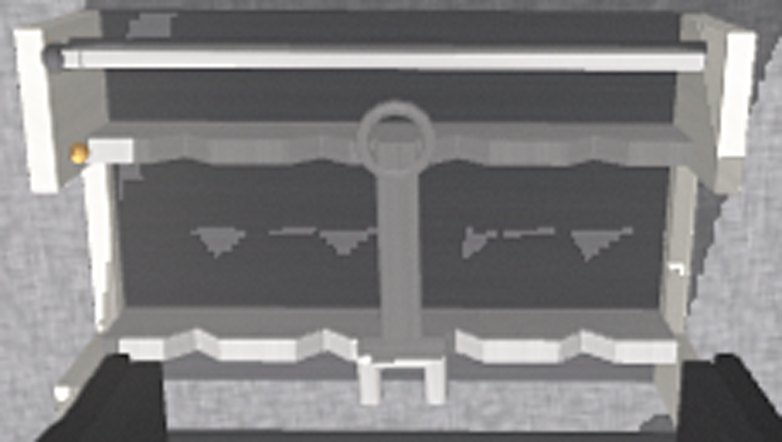

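```bash
python3 - <<'E'
from h import *
c=capture('wrist')
def cp(x,y): return [(x+.5)/3.4-.5+155,(y+.5)/3.4-.5+140]
px=[(14,30),(40,28),(58,188),(32,191),(728,35),(755,33),(740,190),(716,190)]
px=[(15,30),(41,28),(58,187),(32,191),(728,35),(755,33),(740,190),(716,188)]
fr=np.array([(.132,-.095),(.122,-.095),(.122,-.035),(.132,-.035),(-.122,-.095),(-.132,-.095),(-.132,-.035),(-.122,-.035)])
W=plane(c,[cp(*p) for p in px],.08)[:,:2]
a=fr-fr.mean(0); b=W-W.mean(0)
th=np.arctan2((a[:,0]*b[:,1]-a[:,1]*b[:,0]).sum(),(a*b).sum())
R=np.array([[np.cos(th),-np.sin(th)],[np.sin(th),np.cos(th)]]); o=W.mean(0)-R@fr.mean(0)
print("yaw",np.degrees(th),"o",o); print("resid mm",((W-o)@R-fr).round(4)*1000)
q=[cp(*p) for p in [(120,338),(676,340),(120,361),(676,362),(90,160),(682,163),(397,145),(400,335)]]
print("rails",(((plane(c,q,.0455)[:,:2])-o)@R).round(4))
q=[cp(*p) for p in [(397,145),(379,250),(419,250),(400,335),(380,300),(419,300)]]
print("spanner",(((plane(c,q,.0525)[:,:2])-o)@R).round(4))
np.savez("frame.npz",o=o,th=th)
E
```

```text
yaw -4.158708306406581 o [0.50424678 0.21002181]
resid mm [[-0.7  1. ]
 [ 0.   0.3]
 [-0.3 -1.5]
 [-0.5  0.1]
 [ 0.3  2. ]
 [ 0.7  1.2]
 [ 0.7 -1.2]
 [-0.3 -1.9]]
rails [[ 0.1143  0.0384]
 [-0.121   0.0385]
 [ 0.1152  0.049 ]
 [-0.1218  0.0486]
 [ 0.12   -0.0387]
 [-0.1177 -0.0383]
 [-0.0032 -0.0453]
 [-0.0042  0.0366]]
spanner [[-0.0034 -0.0468]
 [ 0.004  -0.0034]
 [-0.0122 -0.0035]
 [-0.0044  0.0337]
 [ 0.0038  0.0182]
 [-0.0122  0.0181]]
```

```bash
cat >> h.py <<'E'
def F(x,y):
    f=np.load("frame.npz"); t=f["th"]; return f["o"]+np.array([[np.cos(t),-np.sin(t)],[np.sin(t),np.cos(t)]])@[x,y]
E
python3 - <<'E'
from h import *
p=F(-.0042,.002); print(p); go(*p,.033,175.84)
E
```

```text
[0.50020288 0.21232112]
t 3.12 tcp [0.489  0.1579 0.2968] yaw 176.0 tool shift [-0.055  -0.0074  0.2638] rotz 0.003 tiltfix(tool) [-0.      0.0001 -0.    ] grip 1.0 F [-0.7 -0.2 -0.1] j [36, 8, -8, 0, -74, -40]
```

```bash

python3 -m crank '[{"delta_rot":[0,0,0.003],"linear":[-0.055,-0.0074,0],"gripper":60},{"delta_rot":[0,0,0],"linear":[0,0,0.05],"gripper":60},{"delta_rot":[0,0,0],"linear":[0,0,0.05],"gripper":60},{"delta_rot":[0,0,0],"linear":[0,0,0.05],"gripper":60},{"delta_rot":[0,0,0],"linear":[0,0,0.05],"gripper":60},{"delta_rot":[0,0,0],"linear":[0,0,0.04],"gripper":60},{"delta_rot":[0,0,0],"linear":[0,0,0.0238],"gripper":60},{"delta_rot":[0,0,0],"linear":[0,0,0],"gripper":60}]'
python3 -c "
from h import *
go(*F(-.0042,.002),.033,175.84)
c=capture('wrist'); cv2.imwrite('pics/w2.png',c['img'])"
```

```text
time_s: 4.12
tcp_pos: [0.4991, 0.2114, 0.0312]
ee_rot: [[-0.071, -0.997, -0.004], [-0.997, 0.071, -0.003], [0.003, 0.003, -1.0]]
wrist_force: [-0.1, 1.1, 0.7]
gripper_width: 0.605
t 4.12 tcp [0.4991 0.2114 0.0312] yaw 175.9 tool shift [-0.001  -0.001  -0.0018] rotz 0.001 tiltfix(tool) [ 0.0034 -0.0033 -0.    ] grip 0.605 F [-0.1  1.1  0.7] j [40, 27, -24, 0, -39, -44]
```

View pics/w2.png

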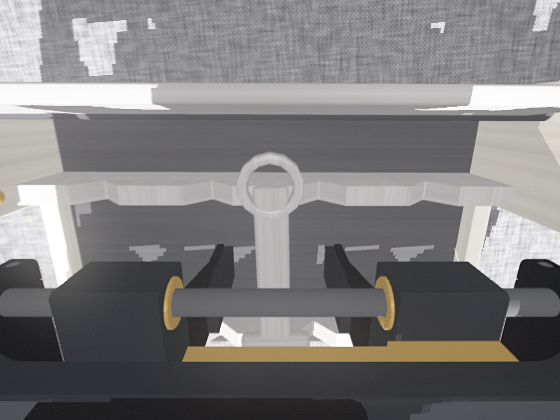

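The picture shows the shaft (about x=272) midway between the open fingers at x=230 and x=335, so I close and lift.

```bash

python3 -m crank '[{"delta_rot":[0,0,0],"linear":[0,0,0],"gripper":0},{"delta_rot":[0,0,0],"linear":[0,0,0],"gripper":0},{"delta_rot":[0,0,0],"linear":[0,0,0],"gripper":0},{"delta_rot":[0,0,0],"linear":[0,0,0],"gripper":0},{"delta_rot":[0,0,0],"linear":[0,0,0],"gripper":0},{"delta_rot":[0,0,0],"linear":[0,0,0],"gripper":0}]'
python3 -m crank '[{"delta_rot":[0,0,0],"linear":[0,0,-0.03],"gripper":0},{"delta_rot":[0,0,0],"linear":[0,0,-0.05],"gripper":0},{"delta_rot":[0,0,0],"linear":[0,0,-0.05],"gripper":0},{"delta_rot":[0,0,0],"linear":[0,0,-0.05],"gripper":0},{"delta_rot":[0,0,0],"linear":[0,0,0],"gripper":0}]'
python3 - <<'E'
from h import *
c=capture('wrist'); cv2.imwrite('pics/w3.png',c['img'])
c=capture('top'); g=c["img"]
m=(cv2.cvtColor(g,cv2.COLOR_BGR2GRAY)<60).astype(np.uint8)
n,l,st,ce=cv2.connectedComponentsWithStats(m)
for i in range(1,n):
    if st[i,4]>1500: print(st[i],ce[i])
i=l[193,408]; cs=cv2.findContours((l==i).astype(np.uint8),0,2)[0][0]
b=cv2.boxPoints(cv2.minAreaRect(cs)); W=plane(c,b,.028); print(W.round(4), W.mean(0), [np.linalg.norm(W[k]-W[k-1]) for k in range(4)])
e=W[1]-W[0]; print(np.degrees(np.arctan2(e[1],e[0])))
go(*W.mean(0)[:2],.2,90)
E
```

```text
time_s: 4.92
tcp_pos: [0.5004, 0.2124, 0.0333]
ee_rot: [[-0.07, -0.998, 0.001], [-0.998, 0.07, 0.0], [-0.0, -0.001, -1.0]]
wrist_force: [-0.5, 0.5, 3.3]
gripper_width: 0.189
time_s: 5.55
tcp_pos: [0.502, 0.2136, 0.2172]
ee_rot: [[-0.07, -0.998, 0.008], [-0.998, 0.07, 0.005], [-0.006, -0.007, -1.0]]
wrist_force: [0.5, 0.8, -2.3]
gripper_width: 0.189
[ 387  163   43   62 2405] [407.97962578 193.37713098]
[ 152  168   74  105 2934] [198.51192911 225.13190184]
[[ 0.5246 -0.2811  0.028 ]
 [ 0.697  -0.2883  0.028 ]
 [ 0.695  -0.4047  0.028 ]
 [ 0.5223 -0.3961  0.028 ]] [ 0.60972774 -0.34252466  0.028     ] [np.float64(0.11503777772924703), np.float64(0.17249624611785175), np.float64(0.11643853704634875), np.float64(0.17292401843562355)]
-2.3903919612631204
t 5.65 tcp [0.4994 0.2121 0.2124] yaw 176.0 tool shift [ 0.5454 -0.1492  0.0121] rotz 1.5 tiltfix(tool) [0.0012 0.0003 0.    ] grip 0.191 F [-0.1  0.5 -1.2] j [40, 15, -12, 0, -64, -44]
```

View pics/w3.png

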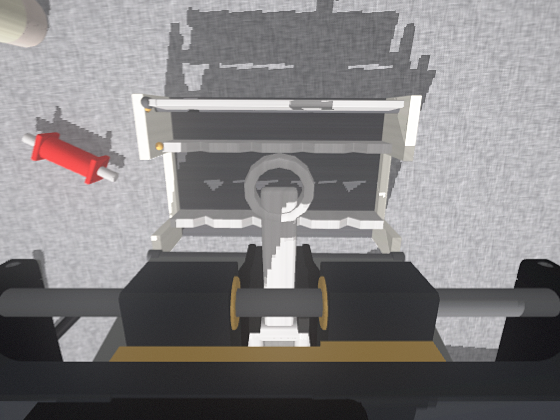

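```bash

python3 -m crank '[{"delta_rot":[0,0,0],"linear":[0.0496,-0.0136,0],"gripper":0},{"delta_rot":[0,0,0],"linear":[0.0496,-0.0136,0],"gripper":0},{"delta_rot":[0,0,0],"linear":[0.0496,-0.0136,0],"gripper":0},{"delta_rot":[0,0,0],"linear":[0.0496,-0.0136,0],"gripper":0},{"delta_rot":[0,0,0],"linear":[0.0496,-0.0136,0],"gripper":0},{"delta_rot":[0,0,0],"linear":[0.0496,-0.0136,0],"gripper":0},{"delta_rot":[0,0,0],"linear":[0.0496,-0.0136,0],"gripper":0},{"delta_rot":[0,0,0],"linear":[0.0496,-0.0136,0],"gripper":0},{"delta_rot":[0,0,0],"linear":[0.0496,-0.0136,0],"gripper":0},{"delta_rot":[0,0,0],"linear":[0.0496,-0.0136,0],"gripper":0}]'
python3 -m crank '[{"delta_rot":[0,0,0],"linear":[0.0496,-0.0136,0],"gripper":0},{"delta_rot":[0,0,0.186],"linear":[0,0,0],"gripper":0},{"delta_rot":[0,0,0.186],"linear":[0,0,0],"gripper":0},{"delta_rot":[0,0,0.186],"linear":[0,0,0],"gripper":0},{"delta_rot":[0,0,0.186],"linear":[0,0,0],"gripper":0},{"delta_rot":[0,0,0.186],"linear":[0,0,0],"gripper":0},{"delta_rot":[0,0,0.186],"linear":[0,0,0],"gripper":0},{"delta_rot":[0,0,0.186],"linear":[0,0,0],"gripper":0},{"delta_rot":[0,0,0.186],"linear":[0,0,0],"gripper":0},{"delta_rot":[0,0,0.0],"linear":[0,0,0],"gripper":0}]'
python3 - <<'E'
from h import *
c=capture('wrist'); cv2.imwrite('pics/w4.png',c['img'])
go(.610,-.344,.03,87.5)
E
```

```text
time_s: 6.9
tcp_pos: [0.6002, -0.2932, 0.2098]
ee_rot: [[-0.07, -0.998, -0.005], [-0.998, 0.07, 0.002], [-0.002, 0.005, -1.0]]
wrist_force: [0.4, 0.7, 0.1]
gripper_width: 0.191
time_s: 8.15
tcp_pos: [0.6103, -0.342, 0.21]
ee_rot: [[-1.0, -0.015, -0.005], [-0.015, 1.0, 0.002], [0.005, 0.002, -1.0]]
wrist_force: [0.5, 0.1, -1.3]
gripper_width: 0.189
t 8.2 tcp [ 0.6105 -0.3421  0.2105] yaw 90.9 tool shift [-0.0002 -0.0022  0.1805] rotz 0.059 tiltfix(tool) [ 0.0017 -0.0038  0.    ] grip 0.19 F [ 0.3  0.7 -0.2] j [-16, 30, 12, 0, -72, -73]
```

View pics/w4.png

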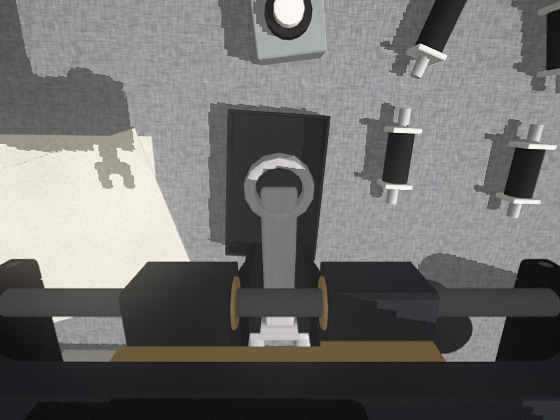

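```bash

python3 -m crank '[{"delta_rot":[0,0,0.05],"linear":[0,-0.002,0.05],"gripper":0},{"delta_rot":[0,0,0],"linear":[0,0,0.05],"gripper":0},{"delta_rot":[0,0,0],"linear":[0,0,0.05],"gripper":0},{"delta_rot":[0,0,0],"linear":[0,0,0.025],"gripper":0},{"delta_rot":[0,0,0],"linear":[0,0,0.015],"gripper":0},{"delta_rot":[0,0,0],"linear":[0,0,0.010],"gripper":0},{"delta_rot":[0,0,0],"linear":[0,0,0],"gripper":0},{"delta_rot":[0,0,0],"linear":[0,0,0],"gripper":30},{"delta_rot":[0,0,0],"linear":[0,0,0],"gripper":40},{"delta_rot":[0,0,0],"linear":[0,0,0],"gripper":40}]'
python3 -m crank '[{"delta_rot":[0,0,0],"linear":[0,0,0],"gripper":40},{"delta_rot":[0,0,0],"linear":[0,0,-0.04],"gripper":40},{"delta_rot":[0,0,0],"linear":[0,0,-0.05],"gripper":40},{"delta_rot":[0,0,0],"linear":[0,0,-0.05],"gripper":40},{"delta_rot":[0,0,0],"linear":[0,0,-0.05],"gripper":40},{"delta_rot":[0,0,0],"linear":[0.05,0,-0.03],"gripper":100},{"delta_rot":[0,0,0],"linear":[0.05,0,0],"gripper":100},{"delta_rot":[0,0,0],"linear":[0,0,0],"gripper":100}]'
python3 - <<'E'
from h import *
c=capture('wrist'); cv2.imwrite('pics/w5.png',c['img'])
c=capture('top'); crop(c,280,150,160,145,5,"t5.png")
go(.610,-.344,.03,87.5)
E
```

```text
time_s: 9.45
tcp_pos: [0.6117, -0.3446, 0.0139]
ee_rot: [[-0.999, 0.037, 0.002], [0.037, 0.999, -0.001], [-0.002, -0.0, -1.0]]
wrist_force: [0.0, -0.3, -0.7]
gripper_width: 0.378
time_s: 10.45
tcp_pos: [0.5081, -0.3404, 0.2342]
ee_rot: [[-0.999, 0.039, 0.0], [0.039, 0.999, 0.0], [-0.0, 0.0, -1.0]]
wrist_force: [1.7, -0.5, 0.0]
gripper_width: 0.654
t 10.55 tcp [ 0.5113 -0.3409  0.2336] yaw 87.9 tool shift [-0.0984  0.0007  0.2038] rotz 0.006 tiltfix(tool) [-0.0005  0.0013 -0.    ] grip 0.75 F [ 0.3 -0.9 -0.6] j [-19, 21, 0, 0, -69, -74]
```

View pics/w5.png

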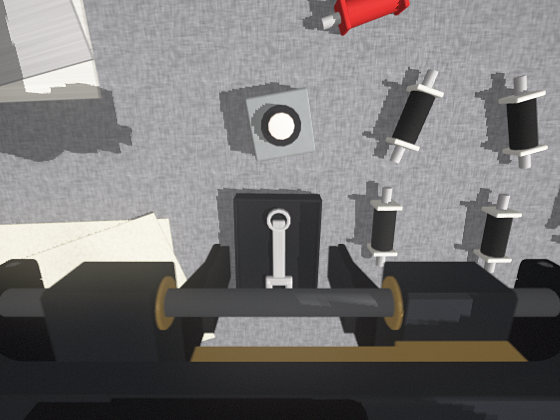

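View pics/t5.png

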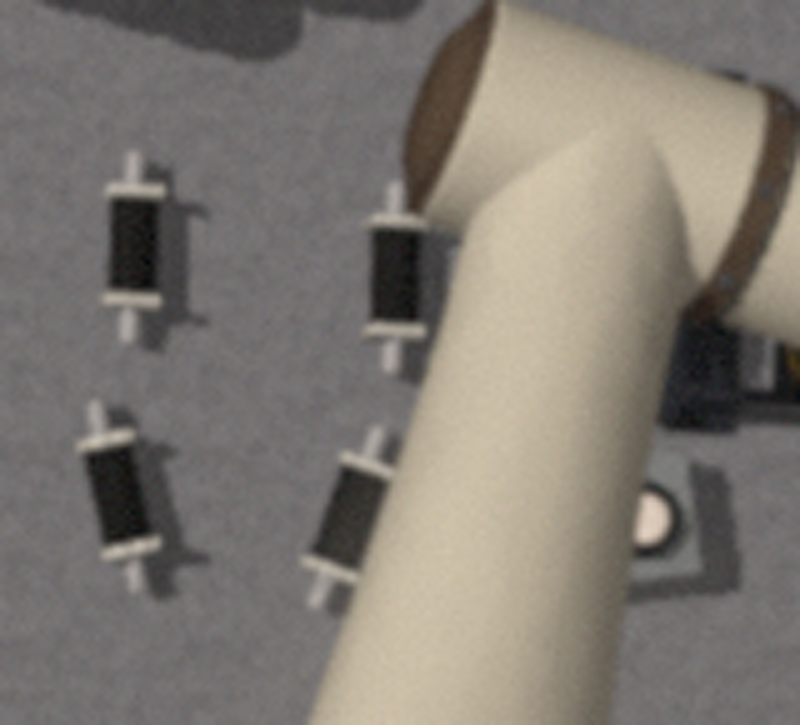

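The spanner lies in the tray (wrist px 278,250). The four black rollers haven't moved. Next I measure the rollers from above.

```bash
cat >> h.py <<'E'
def rollers(c,zt=.024,thr=60,amin=100,amax=9999):
    g=c["img"].max(2); m=(g<thr).astype(np.uint8); n,l,st,ce=cv2.connectedComponentsWithStats(m); out=[]
    for i in range(1,n):
        if not amin<st[i,4]<amax: continue
        cs=cv2.findContours((l==i).astype(np.uint8),0,1)[0][0]; (rc,(w,h),a)=cv2.minAreaRect(cs)
        b=cv2.boxPoints((rc,(w,h),a)); W=plane(c,b,zt)[:,:2]
        e1=W[1]-W[0]; e2=W[2]-W[1]; L1,L2=np.linalg.norm(e1),np.linalg.norm(e2)
        e=e1 if L1>L2 else e2; L,S=max(L1,L2),min(L1,L2)
        out.append((np.round(ce[i]),W.mean(0).round(4),round(np.degrees(np.arctan2(e[1],e[0]))%180,1),round(L,3),round(S,3)))
    return out
E
python3 - <<'E'
from h import *
for q in rollers(capture("top"),amax=600): print(q)
print()
for q in rollers(capture("wrist"),amin=300): print(q)
E
```

```text
(array([142., 108.]), array([0.8461, 0.4172]), np.float64(39.8), np.float64(0.132), np.float64(0.017))
(array([338., 136.]), array([ 0.7721, -0.1431]), np.float64(170.2), np.float64(0.082), np.float64(0.067))
(array([307., 199.]), array([ 0.5905, -0.0553]), np.float64(0.5), np.float64(0.048), np.float64(0.025))
(array([359., 204.]), array([ 0.576 , -0.2052]), np.float64(179.9), np.float64(0.048), np.float64(0.026))
(array([243., 235.]), array([0.4855, 0.122 ]), np.float64(175.4), np.float64(0.208), np.float64(0.011))
(array([ 27., 210.]), array([0.544 , 0.7272]), np.float64(79.7), np.float64(0.096), np.float64(0.011))
(array([303., 248.]), array([ 0.4505, -0.0482]), np.float64(13.6), np.float64(0.049), np.float64(0.027))
(array([349., 252.]), array([ 0.4399, -0.1764]), np.float64(161.7), np.float64(0.048), np.float64(0.022))

(array([415., 112.]), array([ 0.4343, -0.1832]), np.float64(158.9), np.float64(0.057), np.float64(0.029))
(array([524., 121.]), array([ 0.448 , -0.0556]), np.float64(14.0), np.float64(0.058), np.float64(0.033))
(array([277., 237.]), array([ 0.5875, -0.3442]), np.float64(0.3), np.float64(0.137), np.float64(0.107))
(array([383., 226.]), array([ 0.5733, -0.2091]), np.float64(178.0), np.float64(0.055), np.float64(0.028))
(array([497., 233.]), array([ 0.5869, -0.0629]), np.float64(178.9), np.float64(0.056), np.float64(0.033))
(array([201., 271.]), array([ 0.6189, -0.4578]), np.float64(86.1), np.float64(0.066), np.float64(0.066))
(array([357., 271.]), array([ 0.6277, -0.2312]), np.float64(87.9), np.float64(0.069), np.float64(0.065))
```

```bash
python3 -c "
from h import *
go(.5745,-.207,.13,88.7)"
```

```text
t 10.65 tcp [ 0.5123 -0.3408  0.2328] yaw 87.9 tool shift [-0.0572  0.1361  0.1028] rotz -0.014 tiltfix(tool) [-0.0002  0.0004 -0.    ] grip 0.838 F [-0.9 -0.1  0.1] j [-19, 21, 0, 0, -69, -74]
```

```bash

python3 -m crank '[{"delta_rot":[0,0,-0.014],"linear":[-0.019,0.045,0],"gripper":60},{"delta_rot":[0,0,0],"linear":[-0.019,0.045,0],"gripper":60},{"delta_rot":[0,0,0],"linear":[-0.019,0.046,0.005],"gripper":60},{"delta_rot":[0,0,0],"linear":[0,0,0.05],"gripper":60},{"delta_rot":[0,0,0],"linear":[0,0,0.048],"gripper":60},{"delta_rot":[0,0,0],"linear":[0,0,0],"gripper":60}]'
python3 - <<'E'
from h import *
c=capture('wrist'); cv2.imwrite('pics/w6.png',c['img'])
for q in rollers(c,amin=300): print(q)
E
```

```text
time_s: 11.4
tcp_pos: [0.5702, -0.2054, 0.1254]
ee_rot: [[-1.0, 0.023, -0.01], [0.023, 1.0, 0.001], [0.01, 0.001, -1.0]]
wrist_force: [-0.0, -0.9, 1.3]
gripper_width: 0.602
(array([302.,  34.]), array([ 0.4319, -0.1874]), np.float64(148.8), np.float64(0.056), np.float64(0.019))
(array([468.,  56.]), array([ 0.4481, -0.0537]), np.float64(16.0), np.float64(0.059), np.float64(0.03))
(array([434., 225.]), array([ 0.5882, -0.0608]), np.float64(178.6), np.float64(0.056), np.float64(0.03))
(array([348., 276.]), array([ 0.6349, -0.1474]), np.float64(35.8), np.float64(0.058), np.float64(0.033))
(array([538., 275.]), array([0.6398, 0.0424]), np.float64(75.8), np.float64(0.047), np.float64(0.036))
(array([ 20., 275.]), array([ 0.6272, -0.4541]), np.float64(99.7), np.float64(0.043), np.float64(0.034))
(array([434., 305.]), array([ 0.6692, -0.0664]), np.float64(88.6), np.float64(0.163), np.float64(0.096))
```

View pics/w6.png

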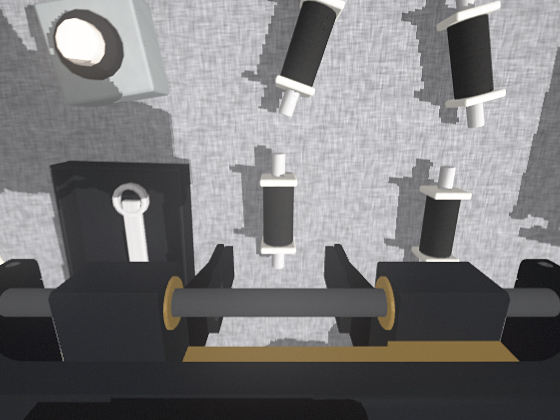

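```bash
python3 - <<'E'
from h import *
c=capture('wrist')
crop(c,220,140,120,150,4,"w6c.png")
W=plane(c,[(278,180),(278,248)],.032); print(W, W.mean(0))
go(W.mean(0)[0],W.mean(0)[1],.005,88.7)
E
```

```text
[[ 0.54284526 -0.2065342   0.032     ]
 [ 0.60556924 -0.20793691  0.032     ]] [ 0.57420725 -0.20723555  0.032     ]
t 11.5 tcp [ 0.5737 -0.2067  0.1307] yaw 88.7 tool shift [-0.0005 -0.0004  0.1257] rotz 0.001 tiltfix(tool) [-0.0012  0.0009  0.    ] grip 0.6 F [ 0.4 -0.1  0.4] j [-5, 25, -9, 0, -56, -87]
```

View pics/w6c.png

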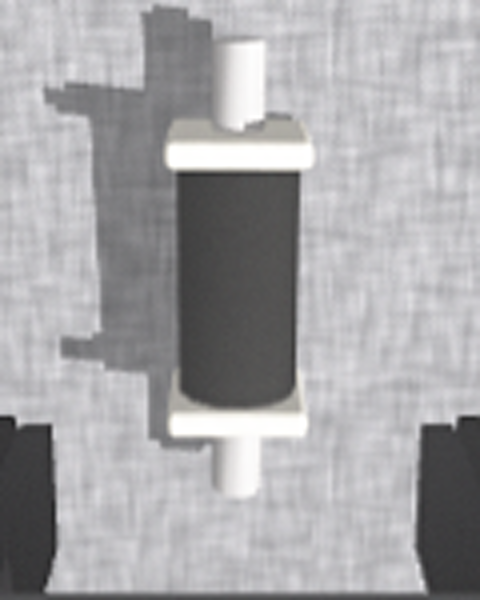

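```bash

python3 -m crank '[{"delta_rot":[0,0,0],"linear":[0.001,0,0.05],"gripper":60},{"delta_rot":[0,0,0],"linear":[0,0,0.04],"gripper":60},{"delta_rot":[0,0,0],"linear":[0,0,0.025],"gripper":60},{"delta_rot":[0,0,0],"linear":[0,0,0.010],"gripper":60},{"delta_rot":[0,0,0],"linear":[0,0,0],"gripper":40},{"delta_rot":[0,0,0],"linear":[0,0,0],"gripper":0},{"delta_rot":[0,0,0],"linear":[0,0,0],"gripper":0},{"delta_rot":[0,0,0],"linear":[0,0,0],"gripper":0},{"delta_rot":[0,0,0],"linear":[0,0,0],"gripper":0}]'
python3 -c "
from h import *
go(*F(.084,0),.23,175.84)"
```

```text
time_s: 12.62
tcp_pos: [0.5719, -0.2064, 0.0062]
ee_rot: [[-1.0, 0.023, 0.002], [0.023, 1.0, -0.001], [-0.002, -0.0, -1.0]]
wrist_force: [-1.1, 1.8, 6.5]
gripper_width: 0.317
t 12.62 tcp [ 0.5719 -0.2064  0.0062] yaw 88.7 tool shift [-0.0072  0.4105 -0.224 ] rotz -1.521 tiltfix(tool) [-0.0005  0.002   0.    ] grip 0.317 F [-1.1  1.8  6.5] j [-5, 33, -16, 0, -41, -87]
```

```bash

python3 -m crank '[{"delta_rot":[0,0,0],"linear":[0,0,-0.03],"gripper":0},{"delta_rot":[0,0,0],"linear":[0,0,-0.05],"gripper":0},{"delta_rot":[0,0,0],"linear":[0,0,-0.05],"gripper":0},{"delta_rot":[0,0,0],"linear":[0,0.02,-0.05],"gripper":0},{"delta_rot":[0,0,0],"linear":[0,0.05,-0.03],"gripper":0},{"delta_rot":[0,0,0],"linear":[0,0.05,0],"gripper":0},{"delta_rot":[0,0,0],"linear":[0,0.05,0],"gripper":0},{"delta_rot":[0,0,0],"linear":[0,0.05,0],"gripper":0},{"delta_rot":[0,0,0],"linear":[0,0.05,0],"gripper":0},{"delta_rot":[0,0,0],"linear":[0,0.05,0],"gripper":0}]'
python3 -m crank '[{"delta_rot":[0,0,0],"linear":[-0.007,0.05,-0.014],"gripper":0},{"delta_rot":[0,0,-0.169],"linear":[0,0.04,0],"gripper":0},{"delta_rot":[0,0,-0.169],"linear":[0,0,0],"gripper":0},{"delta_rot":[0,0,-0.169],"linear":[0,0,0],"gripper":0},{"delta_rot":[0,0,-0.169],"linear":[0,0,0],"gripper":0},{"delta_rot":[0,0,-0.169],"linear":[0,0,0],"gripper":0},{"delta_rot":[0,0,-0.169],"linear":[0,0,0],"gripper":0},{"delta_rot":[0,0,-0.169],"linear":[0,0,0],"gripper":0},{"delta_rot":[0,0,-0.169],"linear":[0,0,0],"gripper":0},{"delta_rot":[0,0,-0.169],"linear":[0,0,0],"gripper":0}]'
python3 -m crank '[{"delta_rot":[0,0,0],"linear":[0,0,0],"gripper":0}]'
python3 -c "
from h import *
c=capture('wrist'); cv2.imwrite('pics/w7.png',c['img'])
go(*F(.084,0),.034,175.84)"
```

```text
time_s: 13.88
tcp_pos: [0.5777, 0.1151, 0.2142]
ee_rot: [[-1.0, 0.023, -0.001], [0.023, 1.0, -0.0], [0.001, -0.0, -1.0]]
wrist_force: [1.0, -0.2, -1.0]
gripper_width: 0.313
time_s: 15.12
tcp_pos: [0.5869, 0.2031, 0.2279]
ee_rot: [[-0.068, -0.998, -0.002], [-0.998, 0.068, -0.001], [0.001, 0.002, -1.0]]
wrist_force: [-0.3, 0.1, -1.3]
gripper_width: 0.314
time_s: 15.25
tcp_pos: [0.587, 0.2032, 0.2281]
ee_rot: [[-0.075, -0.997, -0.002], [-0.997, 0.075, -0.001], [0.001, 0.002, -1.0]]
wrist_force: [-0.2, -0.5, -1.2]
gripper_width: 0.309
t 15.3 tcp [0.5872 0.2032 0.2282] yaw 175.6 tool shift [-0.0009 -0.0011  0.1942] rotz -0.003 tiltfix(tool) [ 0.0014 -0.0006  0.    ] grip 0.313 F [-0.3 -0.4 -1.4] j [34, 22, 0, 0, -69, -38]
```

View pics/w7.png

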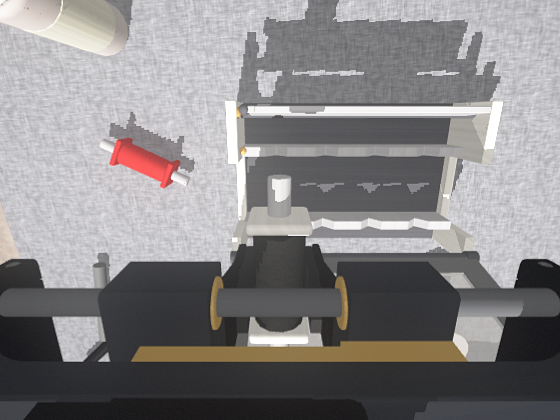

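```bash
cat >> h.py <<'E'
def held(c,uv,dz):
    "pixel on plane dz above TCP -> tool xy"
    s=r.sense(); R=np.array(s["ee_rot"]); p=np.array(s["tcp_pos"])
    W=plane(c,uv,p[2]+dz); return (W-p)@R
E
python3 - <<'E'
from h import *
c=capture('wrist'); crop(c,225,165,110,190,3,"w7c.png")
print(held(c,[(279,211),(279,338)],.026))
E
```

```text
[[ 0.03923219  0.00195441 -0.02597868]
 [-0.03094558  0.00198321 -0.02601306]]
```

View pics/w7c.png

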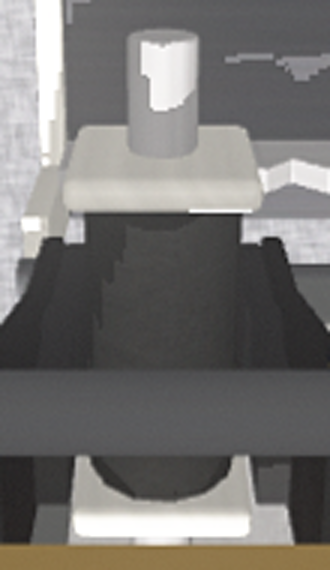

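```bash
python3 - <<'E'
from h import *
c=capture('wrist'); s=r.sense(); R=np.array(s["ee_rot"]); p=np.array(s["tcp_pos"]); T=np.array(c["world_from_camera"])
print(((T[:3,3]-p)@R).round(4)); print((R.T@T[:3,:3]).round(4)); print(p,T[:3,3])
print(held(c,[(279,230),(279,338.5)],.026))
E
```

```text
[ 0.0823  0.0018 -0.1618]
[[-1.000e-04 -9.550e-01 -2.967e-01]
 [ 1.000e+00 -1.000e-04  1.000e-04]
 [-1.000e-04 -2.967e-01  9.550e-01]]
[0.58733827 0.20329036 0.22855296] [0.57950184 0.12141834 0.39042169]
[[ 0.0299172   0.00194935 -0.02598876]
 [-0.03123083  0.00196148 -0.02600871]]
```

```bash
python3 - <<'E'
import re
s=open('h.py').read()
s=s.replace("    return T[:3,3],d","    o=T[:3,3].copy()\n    if c['fx']<400: o-=np.array([-.0019,-.0009,0])\n    return o,d")
open('h.py','w').write(s)
import numpy as np
f=np.load('frame.npz'); np.savez('frame.npz',o=f['o']+[.0019,.0009],th=f['th'])
from h import *
go(*F(.084,-.0017),.075,175.84)
E
```

```text
t 15.4 tcp [0.5873 0.2033 0.2286] yaw 175.7 tool shift [-1.000e-04 -2.600e-03  1.536e-01] rotz -0.003 tiltfix(tool) [ 0.0008 -0.0003  0.    ] grip 0.315 F [ 0.6  0.8 -1.2] j [34, 22, 1, 0, -69, -38]
```

```bash

python3 -m crank '[{"delta_rot":[0,0,-0.003],"linear":[0,-0.0026,0.04],"gripper":0},{"delta_rot":[0,0,0],"linear":[0,0,0.05],"gripper":0},{"delta_rot":[0,0,0],"linear":[0,0,0.045],"gripper":0},{"delta_rot":[0,0,0],"linear":[0,0,0.018],"gripper":0},{"delta_rot":[0,0,0],"linear":[0,0,0],"gripper":0},{"delta_rot":[0,0,0],"linear":[0,0,0],"gripper":0}]'
python3 - <<'E'
from h import *
go(*F(.084,-.0017),.033,175.84)
c=capture('wrist'); cv2.imwrite('pics/w8.png',c['img'])
E
```

```text
time_s: 16.15
tcp_pos: [0.5911, 0.2036, 0.0771]
ee_rot: [[-0.07, -0.998, 0.002], [-0.998, 0.07, 0.001], [-0.001, -0.002, -1.0]]
wrist_force: [-0.2, 0.1, -1.7]
gripper_width: 0.31
t 16.15 tcp [0.5911 0.2036 0.0771] yaw 176.0 tool shift [0.0006 0.0013 0.0441] rotz 0.002 tiltfix(tool) [-0.002  0.001  0.   ] grip 0.31 F [-0.2  0.1 -1.7] j [34, 30, -10, 0, -50, -38]
```

View pics/w8.png

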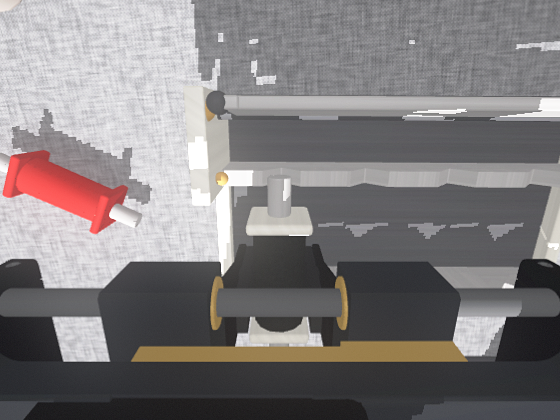

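```bash

python3 -m crank '[{"delta_rot":[0,0,0],"linear":[0,0.0005,0.015],"gripper":0},{"delta_rot":[0,0,0],"linear":[0,0,0.012],"gripper":0},{"delta_rot":[0,0,0],"linear":[0,0,0.009],"gripper":0},{"delta_rot":[0,0,0],"linear":[0,0,0.005],"gripper":0},{"delta_rot":[0,0,0],"linear":[0,0,0],"gripper":0},{"delta_rot":[0,0,0],"linear":[0,0,0],"gripper":0}]'
python3 - <<'E'
from h import *
go(*F(.084,-.0017),.033,175.84)
E
```

```text
time_s: 16.95
tcp_pos: [0.59, 0.2034, 0.0353]
ee_rot: [[-0.07, -0.998, 0.001], [-0.998, 0.07, 0.0], [-0.0, -0.001, -1.0]]
wrist_force: [0.2, -0.7, -1.0]
gripper_width: 0.313
t 16.95 tcp [0.59   0.2034 0.0353] yaw 176.0 tool shift [0.0003 0.0002 0.0023] rotz 0.003 tiltfix(tool) [-0.0007  0.0004  0.    ] grip 0.313 F [ 0.2 -0.7 -1. ] j [34, 32, -12, 0, -45, -38]
```

```bash

python3 -m crank '[{"delta_rot":[0,0,0],"linear":[0,0,0.0025],"gripper":0},{"delta_rot":[0,0,0],"linear":[0,0,0],"gripper":0},{"delta_rot":[0,0,0],"linear":[0,0,0],"gripper":38},{"delta_rot":[0,0,0],"linear":[0,0,0],"gripper":40},{"delta_rot":[0,0,0],"linear":[0,0,0],"gripper":40}]'
python3 -m crank '[{"delta_rot":[0,0,0],"linear":[0,0,-0.02],"gripper":40},{"delta_rot":[0,0,0],"linear":[0,0,-0.05],"gripper":40},{"delta_rot":[0,0,0],"linear":[0,0,-0.05],"gripper":40},{"delta_rot":[0,0,0],"linear":[0,0,-0.05],"gripper":60},{"delta_rot":[0,0,0],"linear":[0,0,-0.03],"gripper":60},{"delta_rot":[0,0,0],"linear":[0.02,0,0],"gripper":60},{"delta_rot":[0,0,0],"linear":[0,0,0],"gripper":60}]'
python3 - <<'E'
from h import *
go(*F(.084,-.0017),.033,175.84)
c=capture('wrist'); cv2.imwrite('pics/w9.png',c['img'])
for q in rollers(capture("top"),amax=600): print(q)
E
```

```text
time_s: 17.58
tcp_pos: [0.5898, 0.2033, 0.0327]
ee_rot: [[-0.07, -0.998, 0.0], [-0.998, 0.07, 0.0], [-0.0, -0.0, -1.0]]
wrist_force: [0.8, 0.9, 0.2]
gripper_width: 0.399
time_s: 18.45
tcp_pos: [0.5874, 0.1818, 0.2317]
ee_rot: [[-0.072, -0.997, -0.002], [-0.997, 0.072, -0.0], [0.001, 0.002, -1.0]]
wrist_force: [-0.0, 0.4, -0.3]
gripper_width: 0.599
t 18.45 tcp [0.5874 0.1818 0.2317] yaw 175.9 tool shift [-0.0216 -0.0012  0.1987] rotz 0.001 tiltfix(tool) [ 0.0018 -0.0005 -0.    ] grip 0.599 F [-0.   0.4 -0.3] j [32, 21, 0, 0, -69, -36]
(array([142., 107.]), array([0.8457, 0.4177]), np.float64(40.1), np.float64(0.132), np.float64(0.015))
(array([338., 135.]), array([ 0.7733, -0.1423]), np.float64(154.3), np.float64(0.08), np.float64(0.065))
(array([307., 199.]), array([ 0.5905, -0.0553]), np.float64(0.5), np.float64(0.048), np.float64(0.025))
(array([242., 236.]), array([0.4851, 0.1214]), np.float64(175.1), np.float64(0.208), np.float64(0.012))
(array([ 26., 210.]), array([0.5438, 0.7272]), np.float64(79.7), np.float64(0.096), np.float64(0.01))
(array([157., 224.]), array([0.5044, 0.3633]), np.float64(175.3), np.float64(0.101), np.float64(0.016))
(array([304., 248.]), array([ 0.4501, -0.0479]), np.float64(14.7), np.float64(0.053), np.float64(0.027))
(array([350., 253.]), array([ 0.4393, -0.1767]), np.float64(161.7), np.float64(0.052), np.float64(0.028))
(array([217., 378.]), array([0.0918, 0.1895]), np.float64(101.9), np.float64(0.059), np.float64(0.019))
(array([244., 394.]), array([0.0542, 0.1083]), np.float64(28.1), np.float64(0.055), np.float64(0.03))
(array([311., 409.]), array([ 0.0176, -0.0735]), np.float64(30.9), np.float64(0.079), np.float64(0.018))
```

View pics/w9.png

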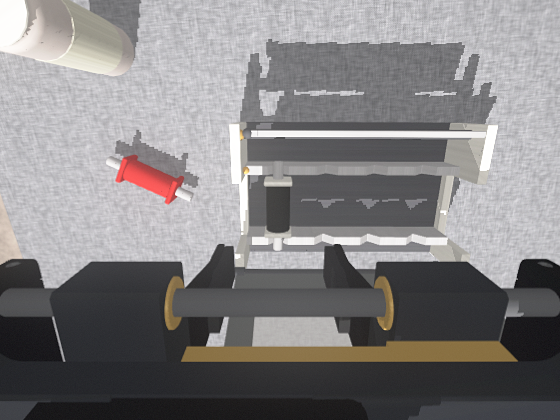

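Roller one is seated in bay 3 (px 278,205). Next is roller A.

```bash

python3 -m crank '[{"delta_rot":[0,0,0],"linear":[0.05,0,0],"gripper":60},{"delta_rot":[0,0,0],"linear":[0.05,0,0],"gripper":60},{"delta_rot":[0,0,0],"linear":[0.05,0,0],"gripper":60},{"delta_rot":[0,0,0],"linear":[0.05,0,0],"gripper":60},{"delta_rot":[0,0,0],"linear":[0.04,0,0],"gripper":60},{"delta_rot":[0,0,0.188],"linear":[0,0,0],"gripper":60},{"delta_rot":[0,0,0.188],"linear":[0,0,0],"gripper":60},{"delta_rot":[0,0,0.188],"linear":[0,0,0],"gripper":60},{"delta_rot":[0,0,0.188],"linear":[0,0,0],"gripper":60},{"delta_rot":[0,0,0.188],"linear":[0,0,0],"gripper":60}]'
python3 -m crank '[{"delta_rot":[0,0,0.188],"linear":[0,0,0.05],"gripper":60},{"delta_rot":[0,0,0.188],"linear":[0,0,0.03],"gripper":60},{"delta_rot":[0,0,0.188],"linear":[0,0,0.02],"gripper":60},{"delta_rot":[0,0,0],"linear":[0,0,0],"gripper":60}]'
python3 - <<'E'
from h import *
go(.590,-.058,.13,89.5)
c=capture('wrist'); cv2.imwrite('pics/w10.png',c['img']); crop(c,200,130,160,160,4,"w10c.png")
E
```

```text
time_s: 19.8
tcp_pos: [0.5711, -0.056, 0.231]
ee_rot: [[-0.849, -0.529, -0.003], [-0.529, 0.849, -0.0], [0.002, 0.001, -1.0]]
wrist_force: [0.3, 0.8, 0.5]
gripper_width: 0.601
time_s: 20.3
tcp_pos: [0.5699, -0.0562, 0.1297]
ee_rot: [[-1.0, -0.003, -0.006], [-0.003, 1.0, -0.001], [0.006, -0.001, -1.0]]
wrist_force: [0.5, -0.2, 0.1]
gripper_width: 0.6
t 20.3 tcp [ 0.5699 -0.0562  0.1297] yaw 90.2 tool shift [-0.0201 -0.0019 -0.0004] rotz 0.012 tiltfix(tool) [-0.0008 -0.0062 -0.    ] grip 0.6 F [ 0.5 -0.2  0.1] j [11, 22, -14, 0, -54, -100]
```

View pics/w10c.png

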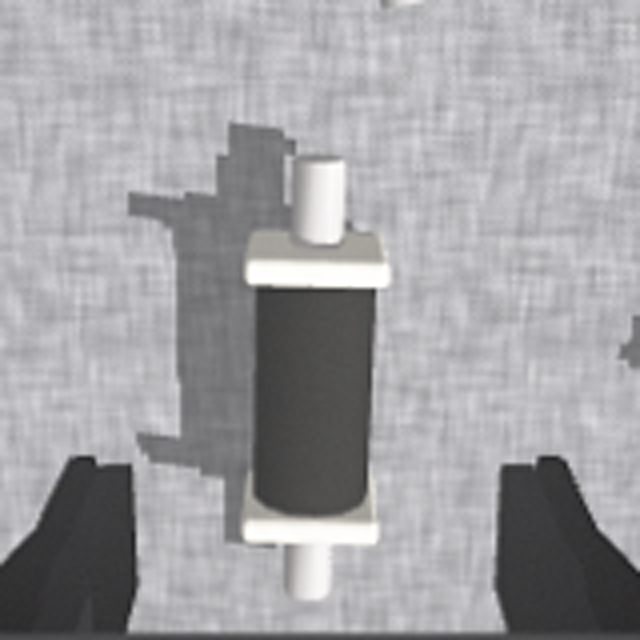

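```bash
cat >> h.py <<'E'
def plates(c,a,b,x0,y0,s=4):
    W=plane(c,[((q[0]+.5)/s-.5+x0,(q[1]+.5)/s-.5+y0) for q in (a,b)],.032); d=W[1]-W[0]; m=W.mean(0)
    ang=np.degrees(np.arctan2(d[1],d[0])); print("sep",np.linalg.norm(d).round(4),"centre",m[:2].round(4),"axis",ang.round(1)); go(m[0],m[1],.006,ang-90)
E
python3 - <<'E'
from h import *
plates(capture('wrist'),(317.5,273),(311,530),200,130)
E
```

```text
sep 0.0619 centre [ 0.5909 -0.0559] axis -1.1
t 20.4 tcp [ 0.5718 -0.0561  0.1324] yaw 90.2 tool shift [-1.910e-02  1.000e-04  1.264e-01] rotz 0.023 tiltfix(tool) [-0.0005 -0.0003  0.    ] grip 0.596 F [-0.2 -0.2  0.6] j [11, 22, -14, 0, -54, -100]
```

Separation is 61.9 mm against the expected 62. Descend and grasp.

```bash

python3 -m crank '[{"delta_rot":[0,0,0.023],"linear":[-0.019,0,0.04],"gripper":60},{"delta_rot":[0,0,0],"linear":[0,0,0.05],"gripper":60},{"delta_rot":[0,0,0],"linear":[0,0,0.025],"gripper":60},{"delta_rot":[0,0,0],"linear":[0,0,0.011],"gripper":60},{"delta_rot":[0,0,0],"linear":[0,0,0],"gripper":60},{"delta_rot":[0,0,0],"linear":[0,0,0],"gripper":0},{"delta_rot":[0,0,0],"linear":[0,0,0],"gripper":0},{"delta_rot":[0,0,0],"linear":[0,0,0],"gripper":0},{"delta_rot":[0,0,0],"linear":[0,0,0],"gripper":0},{"delta_rot":[0,0,0],"linear":[0,0,0],"gripper":0}]'
python3 -m crank '[{"delta_rot":[0,0,0],"linear":[0,0,-0.03],"gripper":0},{"delta_rot":[0,0,0],"linear":[0,0,-0.05],"gripper":0},{"delta_rot":[0,0,0],"linear":[0,0,-0.05],"gripper":0},{"delta_rot":[0,0,0],"linear":[0,0,-0.05],"gripper":0},{"delta_rot":[0,0,0],"linear":[0,0,-0.04],"gripper":0},{"delta_rot":[0,0,0],"linear":[0,0,0],"gripper":0}]'
python3 - <<'E'
from h import *
go(*F(.028,0),.23,175.84)
E
```

```text
time_s: 21.65
tcp_pos: [0.5909, -0.0561, 0.0072]
ee_rot: [[-1.0, 0.022, 0.001], [0.022, 1.0, -0.0], [-0.001, -0.0, -1.0]]
wrist_force: [-1.6, 0.5, 4.9]
gripper_width: 0.315
time_s: 22.4
tcp_pos: [0.5922, -0.056, 0.23]
ee_rot: [[-1.0, 0.022, 0.008], [0.022, 1.0, 0.001], [-0.007, 0.001, -1.0]]
wrist_force: [0.6, 0.4, -0.8]
gripper_width: 0.315
t 22.4 tcp [ 0.5922 -0.056   0.23  ] yaw 88.7 tool shift [ 6.390e-02  2.635e-01 -2.000e-04] rotz -1.52 tiltfix(tool) [0.001  0.0075 0.    ] grip 0.315 F [ 0.6  0.4 -0.8] j [10, 19, -4, 0, -67, -101]
```

```bash

python3 -m crank '[{"delta_rot":[0,0,0],"linear":[0.0107,0.044,0],"gripper":0},{"delta_rot":[0,0,0],"linear":[0.0107,0.044,0],"gripper":0},{"delta_rot":[0,0,0],"linear":[0.0107,0.044,0],"gripper":0},{"delta_rot":[0,0,0],"linear":[0.0107,0.044,0],"gripper":0},{"delta_rot":[0,0,0],"linear":[0.0107,0.044,0],"gripper":0},{"delta_rot":[0,0,0],"linear":[0.0107,0.044,0],"gripper":0},{"delta_rot":[0,0,-0.169],"linear":[0,0,0],"gripper":0},{"delta_rot":[0,0,-0.169],"linear":[0,0,0],"gripper":0},{"delta_rot":[0,0,-0.169],"linear":[0,0,0],"gripper":0},{"delta_rot":[0,0,-0.169],"linear":[0,0,0],"gripper":0}]'
python3 -m crank '[{"delta_rot":[0,0,-0.169],"linear":[0,0,0],"gripper":0},{"delta_rot":[0,0,-0.169],"linear":[0,0,0],"gripper":0},{"delta_rot":[0,0,-0.169],"linear":[0,0,0],"gripper":0},{"delta_rot":[0,0,-0.169],"linear":[0,0,0],"gripper":0},{"delta_rot":[0,0,-0.169],"linear":[0,0,0],"gripper":0},{"delta_rot":[0,0,0],"linear":[0,0,0],"gripper":0},{"delta_rot":[0,0,0],"linear":[0,0,0],"gripper":0}]'
python3 - <<'E'
from h import *
go(*F(.028,0),.075,175.84)
c=capture('wrist'); cv2.imwrite('pics/w11.png',c['img']); crop(c,225,165,110,190,3,"w11c.png")
E
```

```text
time_s: 23.65
tcp_pos: [0.5311, 0.2089, 0.2242]
ee_rot: [[-0.791, -0.612, -0.004], [-0.612, 0.791, -0.002], [0.004, 0.001, -1.0]]
wrist_force: [0.4, 0.3, -2.2]
gripper_width: 0.309
time_s: 24.52
tcp_pos: [0.5317, 0.209, 0.2254]
ee_rot: [[-0.074, -0.997, -0.002], [-0.997, 0.074, -0.001], [0.001, 0.002, -1.0]]
wrist_force: [-1.5, -0.2, -0.7]
gripper_width: 0.313
t 24.52 tcp [0.5317 0.209  0.2254] yaw 175.7 tool shift [-0.0002 -0.0026  0.1504] rotz -0.002 tiltfix(tool) [ 0.0016 -0.0009  0.    ] grip 0.313 F [-1.5 -0.2 -0.7] j [38, 17, -7, 0, -66, -42]
```

View pics/w11c.png

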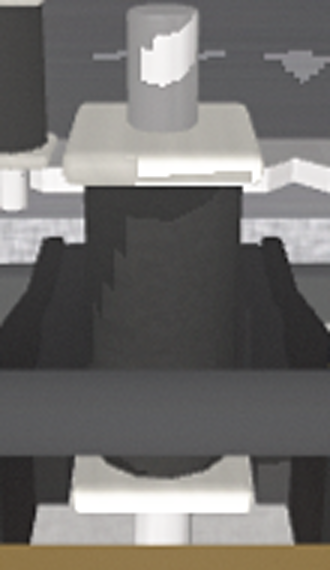

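View pics/w11.png

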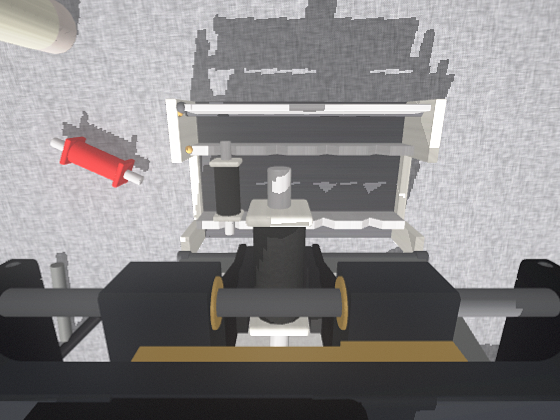

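```bash
python3 - <<'E'
from h import *
print(held(capture('wrist'),[(279,221.7),(279,330.6)],.025))
E
```

```text
[[ 0.0326697   0.00014595 -0.02498544]
 [-0.02803659  0.00016531 -0.02501228]]
```

```bash

python3 -m crank '[{"delta_rot":[0,0,-0.002],"linear":[-0.0025,-0.0026,0.04],"gripper":0},{"delta_rot":[0,0,0],"linear":[0,0,0.05],"gripper":0},{"delta_rot":[0,0,0],"linear":[0,0,0.045],"gripper":0},{"delta_rot":[0,0,0],"linear":[0,0,0.018],"gripper":0},{"delta_rot":[0,0,0],"linear":[0,0,0.013],"gripper":0},{"delta_rot":[0,0,0],"linear":[0,0,0.012],"gripper":0},{"delta_rot":[0,0,0],"linear":[0,0,0.009],"gripper":0},{"delta_rot":[0,0,0],"linear":[0,0,0],"gripper":0},{"delta_rot":[0,0,0],"linear":[0,0,0],"gripper":0}]'
python3 - <<'E'
from h import *
go(*F(.028,.0023),.034,175.84)
c=capture('wrist'); cv2.imwrite('pics/w12.png',c['img'])
E
```

```text
time_s: 25.75
tcp_pos: [0.5354, 0.2118, 0.04]
ee_rot: [[-0.07, -0.998, 0.001], [-0.998, 0.07, 0.001], [-0.001, -0.001, -1.0]]
wrist_force: [0.2, -0.0, -1.1]
gripper_width: 0.316
t 25.75 tcp [0.5354 0.2118 0.04  ] yaw 176.0 tool shift [0.0007 0.0011 0.006 ] rotz 0.003 tiltfix(tool) [-0.001   0.0007  0.    ] grip 0.316 F [ 0.2 -0.  -1.1] j [38, 28, -19, 0, -42, -42]
```

View pics/w12.png

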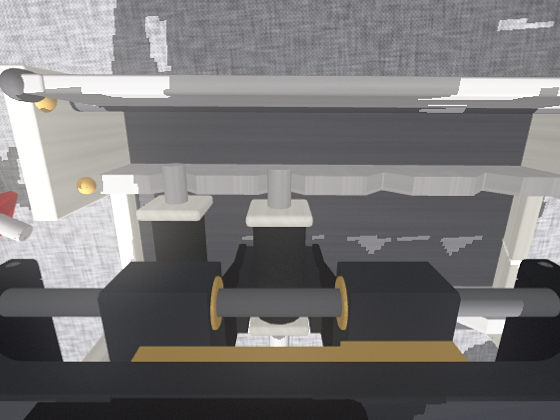

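```bash

python3 -m crank '[{"delta_rot":[0,0,0],"linear":[0,0.0008,0.005],"gripper":0},{"delta_rot":[0,0,0],"linear":[0,0,0.0015],"gripper":0},{"delta_rot":[0,0,0],"linear":[0,0,0],"gripper":0},{"delta_rot":[0,0,0],"linear":[0,0,0],"gripper":38},{"delta_rot":[0,0,0],"linear":[0,0,0],"gripper":40},{"delta_rot":[0,0,0],"linear":[0,0,0],"gripper":40}]'
python3 -m crank '[{"delta_rot":[0,0,0],"linear":[0,0,-0.02],"gripper":40},{"delta_rot":[0,0,0],"linear":[0,0,-0.05],"gripper":40},{"delta_rot":[0,0,0],"linear":[0,0,-0.05],"gripper":40},{"delta_rot":[0,0,0],"linear":[0,0,-0.05],"gripper":60},{"delta_rot":[0,0,0],"linear":[0,0,-0.03],"gripper":60},{"delta_rot":[0,0,0],"linear":[0.03,0,0],"gripper":60},{"delta_rot":[0,0,0],"linear":[0,0,0],"gripper":60}]'
python3 - <<'E'
from h import *
c=capture('wrist'); cv2.imwrite('pics/w13.png',c['img'])
for q in rollers(capture("top"),amax=400): print(q)
go(.450,-.049,.23,104)
E
```

```text
time_s: 26.55
tcp_pos: [0.5341, 0.2116, 0.0329]
ee_rot: [[-0.07, -0.998, -0.0], [-0.998, 0.07, 0.0], [0.0, 0.0, -1.0]]
wrist_force: [-1.0, 1.2, 0.7]
gripper_width: 0.394
time_s: 27.42
tcp_pos: [0.5316, 0.1805, 0.2335]
ee_rot: [[-0.072, -0.997, 0.0], [-0.997, 0.072, 0.001], [-0.001, -0.0, -1.0]]
wrist_force: [0.3, 0.2, 0.7]
gripper_width: 0.592
(array([142., 108.]), array([0.8457, 0.4177]), np.float64(40.1), np.float64(0.132), np.float64(0.015))
(array([243., 236.]), array([0.4851, 0.1214]), np.float64(175.1), np.float64(0.208), np.float64(0.011))
(array([ 26., 210.]), array([0.544 , 0.7272]), np.float64(79.7), np.float64(0.096), np.float64(0.011))
(array([304., 249.]), array([ 0.4493, -0.0474]), np.float64(14.7), np.float64(0.051), np.float64(0.029))
(array([349., 253.]), array([ 0.4395, -0.1769]), np.float64(159.6), np.float64(0.051), np.float64(0.027))
(array([311., 409.]), array([ 0.0182, -0.07  ]), np.float64(36.2), np.float64(0.085), np.float64(0.019))
t 27.52 tcp [0.5319 0.1816 0.2328] yaw 176.0 tool shift [0.2358 0.0655 0.0028] rotz 1.256 tiltfix(tool) [ 0.0002 -0.      0.    ] grip 0.596 F [-0.7 -0.4  0.1] j [35, 16, -8, 0, -67, -39]
```

View pics/w13.png

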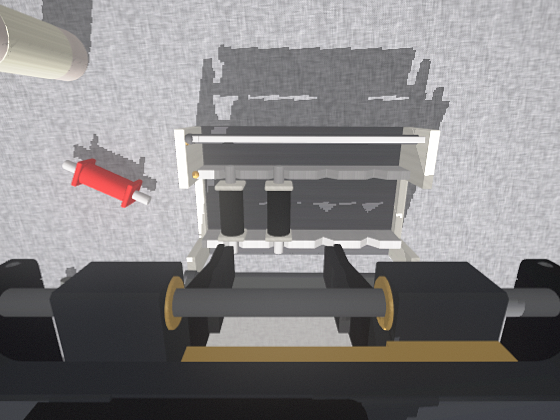

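Two rollers are seated (px 232,210 and 279,210). Next is C.

```bash

python3 -m crank '[{"delta_rot":[0,0,0],"linear":[0.0472,0.016,0],"gripper":60},{"delta_rot":[0,0,0],"linear":[0.0472,0.016,0],"gripper":60},{"delta_rot":[0,0,0],"linear":[0.0472,0.016,0],"gripper":60},{"delta_rot":[0,0,0],"linear":[0.0472,0.016,0],"gripper":60},{"delta_rot":[0,0,0],"linear":[0.0472,0.016,0],"gripper":60},{"delta_rot":[0,0,0.18],"linear":[0,0,0],"gripper":60},{"delta_rot":[0,0,0.18],"linear":[0,0,0],"gripper":60},{"delta_rot":[0,0,0.18],"linear":[0,0,0],"gripper":60},{"delta_rot":[0,0,0.18],"linear":[0,0,0],"gripper":60},{"delta_rot":[0,0,0.18],"linear":[0,0,0],"gripper":60}]'
python3 -m crank '[{"delta_rot":[0,0,0.18],"linear":[0,0,0.05],"gripper":60},{"delta_rot":[0,0,0.176],"linear":[0,0,0.03],"gripper":60},{"delta_rot":[0,0,0],"linear":[0,0,0.02],"gripper":60},{"delta_rot":[0,0,0],"linear":[0,0,0],"gripper":60}]'
python3 - <<'E'
from h import *
go(.45,-.049,.13,104)
c=capture('wrist'); cv2.imwrite('pics/w14.png',c['img']); crop(c,200,130,160,160,4,"w14c.png")
E
```

```text
time_s: 28.78
tcp_pos: [0.436, -0.0477, 0.2326]
ee_rot: [[-0.828, -0.561, -0.001], [-0.561, 0.828, -0.0], [0.001, 0.0, -1.0]]
wrist_force: [0.2, -1.0, -0.2]
gripper_width: 0.6
time_s: 29.28
tcp_pos: [0.4349, -0.048, 0.1314]
ee_rot: [[-0.97, -0.243, -0.004], [-0.243, 0.97, -0.001], [0.004, 0.0, -1.0]]
wrist_force: [0.6, 0.7, 0.3]
gripper_width: 0.601
t 29.27 tcp [ 0.4349 -0.048   0.1314] yaw 104.1 tool shift [-0.0145 -0.0046  0.0014] rotz 0.001 tiltfix(tool) [ 0.     -0.0045 -0.    ] grip 0.601 F [0.6 0.7 0.3] j [15, 9, -32, 0, -49, -91]
```

View pics/w14c.png

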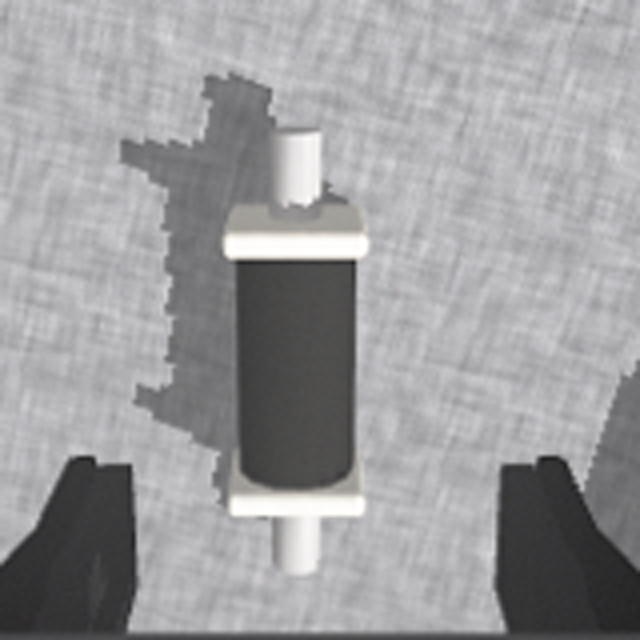

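```bash
python3 - <<'E'
from h import *
plates(capture('wrist'),(296,246.5),(297,503),200,130)
E
```

```text
sep 0.0613 centre [ 0.4505 -0.0482] axis 14.0
t 29.38 tcp [ 0.4364 -0.0478  0.1334] yaw 104.1 tool shift [-0.0135 -0.0037  0.1274] rotz 0.001 tiltfix(tool) [-0.0004  0.0004  0.    ] grip 0.598 F [-0.4  0.9  0.6] j [15, 9, -32, 0, -49, -91]
```

```bash

python3 -m crank '[{"delta_rot":[0,0,0],"linear":[-0.0135,-0.0037,0.04],"gripper":60},{"delta_rot":[0,0,0],"linear":[0,0,0.05],"gripper":60},{"delta_rot":[0,0,0],"linear":[0,0,0.025],"gripper":60},{"delta_rot":[0,0,0],"linear":[0,0,0.012],"gripper":60},{"delta_rot":[0,0,0],"linear":[0,0,0],"gripper":60},{"delta_rot":[0,0,0],"linear":[0,0,0],"gripper":0},{"delta_rot":[0,0,0],"linear":[0,0,0],"gripper":0},{"delta_rot":[0,0,0],"linear":[0,0,0],"gripper":0},{"delta_rot":[0,0,0],"linear":[0,0,0],"gripper":0},{"delta_rot":[0,0,0],"linear":[0,0,0],"gripper":0}]'
python3 -m crank '[{"delta_rot":[0,0,0],"linear":[0,0,-0.03],"gripper":0},{"delta_rot":[0,0,0],"linear":[0,0,-0.05],"gripper":0},{"delta_rot":[0,0,0],"linear":[0,0,-0.05],"gripper":0},{"delta_rot":[0,0,0],"linear":[0,0,-0.05],"gripper":0},{"delta_rot":[0,0,0],"linear":[0,0,-0.04],"gripper":0},{"delta_rot":[0,0,0],"linear":[0,0,0],"gripper":0}]'
python3 - <<'E'
from h import *
go(*F(-.028,0),.23,175.84)
E
```

```text
time_s: 30.62
tcp_pos: [0.4501, -0.0484, 0.0065]
ee_rot: [[-0.97, -0.243, 0.001], [-0.243, 0.97, 0.0], [-0.001, -0.0, -1.0]]
wrist_force: [-0.8, 1.0, 6.2]
gripper_width: 0.312
time_s: 31.38
tcp_pos: [0.4513, -0.0482, 0.2289]
ee_rot: [[-0.97, -0.243, 0.007], [-0.243, 0.97, 0.002], [-0.007, -0.0, -1.0]]
wrist_force: [0.8, 0.6, -2.7]
gripper_width: 0.315
t 31.38 tcp [ 0.4513 -0.0482  0.2289] yaw 104.0 tool shift [-0.0895  0.2468 -0.0005] rotz -1.253 tiltfix(tool) [-0.0003  0.0073 -0.    ] grip 0.315 F [ 0.8  0.6 -2.7] j [15, 5, -22, 0, -63, -91]
```

```bash

python3 -m crank '[{"delta_rot":[0,0,0],"linear":[-0.0149,0.0411,0],"gripper":0},{"delta_rot":[0,0,0],"linear":[-0.0149,0.0411,0],"gripper":0},{"delta_rot":[0,0,0],"linear":[-0.0149,0.0411,0],"gripper":0},{"delta_rot":[0,0,0],"linear":[-0.0149,0.0411,0],"gripper":0},{"delta_rot":[0,0,0],"linear":[-0.0149,0.0411,0],"gripper":0},{"delta_rot":[0,0,0],"linear":[-0.0149,0.0411,0],"gripper":0},{"delta_rot":[0,0,-0.179],"linear":[0,0,0],"gripper":0},{"delta_rot":[0,0,-0.179],"linear":[0,0,0],"gripper":0},{"delta_rot":[0,0,-0.179],"linear":[0,0,0],"gripper":0},{"delta_rot":[0,0,-0.179],"linear":[0,0,0],"gripper":0}]'
python3 -m crank '[{"delta_rot":[0,0,-0.179],"linear":[0,0,0],"gripper":0},{"delta_rot":[0,0,-0.179],"linear":[0,0,0],"gripper":0},{"delta_rot":[0,0,-0.179],"linear":[0,0,0],"gripper":0},{"delta_rot":[0,0,0],"linear":[0,0,0],"gripper":0},{"delta_rot":[0,0,0],"linear":[0,0,0],"gripper":0}]'
python3 - <<'E'
from h import *
go(*F(-.028,0),.075,175.84)
c=capture('wrist'); cv2.imwrite('pics/w15.png',c['img']); crop(c,225,165,110,190,3,"w15c.png")
E
```

```text
time_s: 32.62
tcp_pos: [0.4756, 0.2119, 0.2236]
ee_rot: [[-0.568, -0.823, -0.004], [-0.823, 0.568, -0.002], [0.004, 0.002, -1.0]]
wrist_force: [-0.4, 0.7, -0.8]
gripper_width: 0.312
time_s: 33.25
tcp_pos: [0.4762, 0.2122, 0.2249]
ee_rot: [[-0.076, -0.997, -0.002], [-0.997, 0.076, -0.001], [0.001, 0.002, -1.0]]
wrist_force: [0.2, 0.1, -1.8]
gripper_width: 0.317
t 33.25 tcp [0.4762 0.2122 0.2249] yaw 175.7 tool shift [-0.0011 -0.0022  0.1499] rotz -0.003 tiltfix(tool) [ 0.0017 -0.0012  0.    ] grip 0.317 F [ 0.2  0.1 -1.8] j [42, 12, -14, 0, -65, -46]
```

View pics/w15c.png

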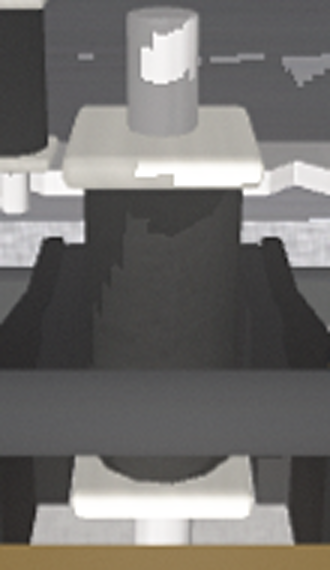

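```bash

python3 -m crank '[{"delta_rot":[0,0,-0.003],"linear":[-0.0028,-0.0015,0.04],"gripper":0},{"delta_rot":[0,0,0],"linear":[0,0,0.05],"gripper":0},{"delta_rot":[0,0,0],"linear":[0,0,0.045],"gripper":0},{"delta_rot":[0,0,0],"linear":[0,0,0.018],"gripper":0},{"delta_rot":[0,0,0],"linear":[0,0,0.013],"gripper":0},{"delta_rot":[0,0,0],"linear":[0,0,0.012],"gripper":0},{"delta_rot":[0,0,0],"linear":[0,0,0.009],"gripper":0},{"delta_rot":[0,0,0],"linear":[0,0,0],"gripper":0},{"delta_rot":[0,0,0],"linear":[0,0,0],"gripper":0}]'
python3 - <<'E'
from h import *
go(*F(-.028,.0017),.034,175.84)
c=capture('wrist'); cv2.imwrite('pics/w16.png',c['img'])
E
```

```text
time_s: 34.42
tcp_pos: [0.4788, 0.2154, 0.0395]
ee_rot: [[-0.07, -0.998, 0.001], [-0.998, 0.07, 0.001], [-0.001, -0.001, -1.0]]
wrist_force: [0.1, 0.3, -1.0]
gripper_width: 0.315
t 34.42 tcp [0.4788 0.2154 0.0395] yaw 176.0 tool shift [0.0008 0.0004 0.0055] rotz 0.003 tiltfix(tool) [-0.001   0.0008 -0.    ] grip 0.315 F [ 0.1  0.3 -1. ] j [42, 25, -27, 0, -39, -46]
```

View pics/w16.png

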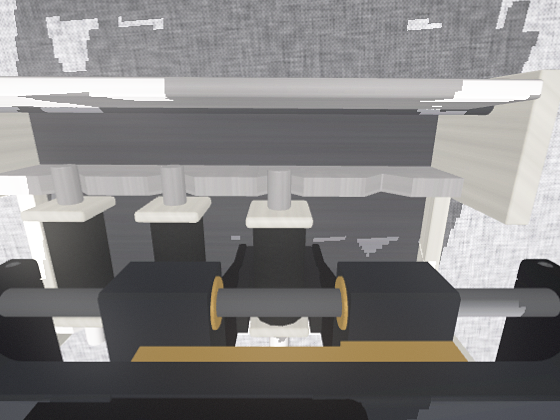

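```bash

python3 -m crank '[{"delta_rot":[0,0,0],"linear":[0,0.0004,0.005],"gripper":0},{"delta_rot":[0,0,0],"linear":[0,0,0.0015],"gripper":0},{"delta_rot":[0,0,0],"linear":[0,0,0],"gripper":0},{"delta_rot":[0,0,0],"linear":[0,0,0],"gripper":38},{"delta_rot":[0,0,0],"linear":[0,0,0],"gripper":40},{"delta_rot":[0,0,0],"linear":[0,0,0],"gripper":40}]'
python3 -m crank '[{"delta_rot":[0,0,0],"linear":[0,0,-0.02],"gripper":40},{"delta_rot":[0,0,0],"linear":[0,0,-0.05],"gripper":40},{"delta_rot":[0,0,0],"linear":[0,0,-0.05],"gripper":40},{"delta_rot":[0,0,0],"linear":[0,0,-0.05],"gripper":60},{"delta_rot":[0,0,0],"linear":[0,0,-0.03],"gripper":60},{"delta_rot":[0,0,0],"linear":[0.03,0,0],"gripper":60},{"delta_rot":[0,0,0],"linear":[0,0,0],"gripper":60}]'
python3 - <<'E'
from h import *
c=capture('wrist'); cv2.imwrite('pics/w17.png',c['img'])
t=capture("top"); cv2.imwrite('pics/t17.png',t['img'])
for q in rollers(t,amax=400): print(q)
go(.440,-.178,.23,70)
E
```

```text
time_s: 35.22
tcp_pos: [0.4779, 0.2151, 0.0324]
ee_rot: [[-0.07, -0.998, -0.0], [-0.998, 0.07, -0.0], [0.0, 0.0, -1.0]]
wrist_force: [-0.3, 0.7, -0.3]
gripper_width: 0.397
time_s: 36.1
tcp_pos: [0.4754, 0.1841, 0.2329]
ee_rot: [[-0.072, -0.997, 0.0], [-0.997, 0.072, 0.001], [-0.001, -0.0, -1.0]]
wrist_force: [0.5, 0.5, 0.7]
gripper_width: 0.595
(array([142., 108.]), array([0.8456, 0.4178]), np.float64(40.1), np.float64(0.132), np.float64(0.015))
(array([243., 235.]), array([0.4853, 0.1216]), np.float64(175.1), np.float64(0.207), np.float64(0.012))
(array([ 26., 210.]), array([0.5438, 0.7272]), np.float64(79.7), np.float64(0.096), np.float64(0.01))
(array([349., 253.]), array([ 0.4387, -0.1768]), np.float64(160.5), np.float64(0.05), np.float64(0.028))
(array([310., 408.]), array([ 0.0203, -0.0671]), np.float64(39.1), np.float64(0.093), np.float64(0.02))
t 36.2 tcp [0.4758 0.1852 0.2323] yaw 176.0 tool shift [0.3648 0.0101 0.0023] rotz -1.292 tiltfix(tool) [ 0.0002  0.     -0.    ] grip 0.595 F [-0.   0.7  0.3] j [39, 10, -14, 0, -65, -44]
```

View pics/w17.png

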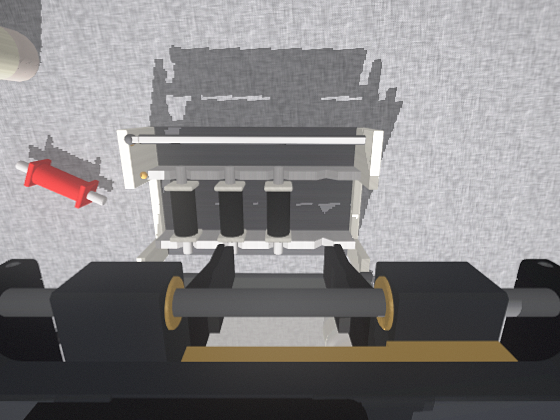

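```bash

python3 -m crank '[{"delta_rot":[0,0,0],"linear":[0.0527,-0.0006,0],"gripper":60},{"delta_rot":[0,0,0],"linear":[0.0527,-0.0006,0],"gripper":60},{"delta_rot":[0,0,0],"linear":[0.0527,-0.0006,0],"gripper":60},{"delta_rot":[0,0,0],"linear":[0.0527,-0.0006,0],"gripper":60},{"delta_rot":[0,0,0],"linear":[0.0527,-0.0006,0],"gripper":60},{"delta_rot":[0,0,0],"linear":[0.0527,-0.0006,0],"gripper":60},{"delta_rot":[0,0,0],"linear":[0.0527,-0.0006,0],"gripper":60},{"delta_rot":[0,0,-0.184],"linear":[0,0,0],"gripper":60},{"delta_rot":[0,0,-0.184],"linear":[0,0,0],"gripper":60},{"delta_rot":[0,0,-0.184],"linear":[0,0,0],"gripper":60}]'
python3 -m crank '[{"delta_rot":[0,0,-0.184],"linear":[0,0,0],"gripper":60},{"delta_rot":[0,0,-0.184],"linear":[0,0,0],"gripper":60},{"delta_rot":[0,0,-0.184],"linear":[0,0,0.05],"gripper":60},{"delta_rot":[0,0,-0.184],"linear":[0,0,0.03],"gripper":60},{"delta_rot":[0,0,0],"linear":[0,0,0.02],"gripper":60},{"delta_rot":[0,0,0],"linear":[0,0,0],"gripper":60}]'
python3 - <<'E'
from h import *
go(.44,-.178,.13,70.5)
c=capture('wrist'); cv2.imwrite('pics/w18.png',c['img']); crop(c,200,130,160,160,4,"w18c.png")
E
```

```text
time_s: 37.45
tcp_pos: [0.4546, -0.183, 0.2318]
ee_rot: [[0.469, -0.883, -0.001], [-0.883, -0.469, 0.0], [-0.001, 0.001, -1.0]]
wrist_force: [-0.4, -1.0, -0.4]
gripper_width: 0.598
time_s: 38.2
tcp_pos: [0.4534, -0.1826, 0.1306]
ee_rot: [[0.939, -0.345, -0.005], [-0.345, -0.939, 0.0], [-0.005, 0.001, -1.0]]
wrist_force: [0.5, -0.3, 0.6]
gripper_width: 0.6
t 38.2 tcp [ 0.4534 -0.1826  0.1306] yaw -110.2 tool shift [-0.0142  0.0003  0.0007] rotz -0.012 tiltfix(tool) [ 0.0013  0.0047 -0.    ] grip 0.6 F [ 0.5 -0.3  0.6] j [-3, 14, -26, 0, -50, 73]
```

View pics/w18c.png

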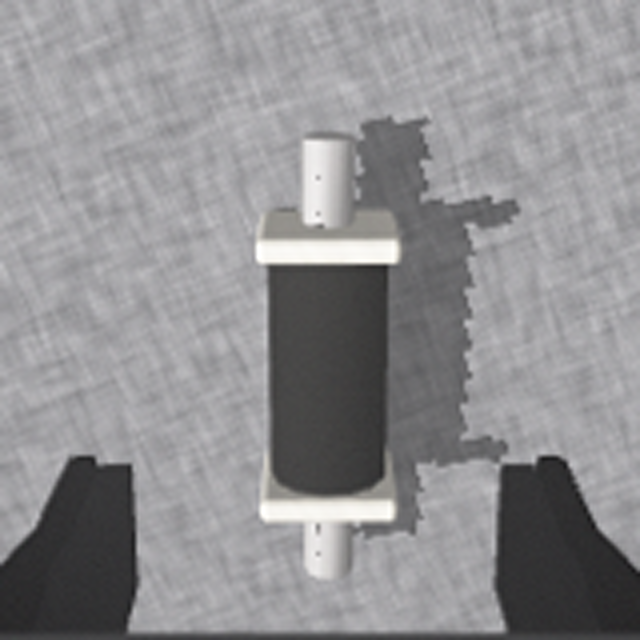

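```bash
python3 - <<'E'
from h import *
plates(capture('wrist'),(328,251.5),(328,508),200,130)
E
```

```text
sep 0.0613 centre [ 0.4396 -0.1796] axis 160.0
t 38.3 tcp [ 0.4551 -0.183   0.1328] yaw -110.2 tool shift [-0.0157  0.0021  0.1268] rotz -0.003 tiltfix(tool) [ 0.0003 -0.0005 -0.    ] grip 0.6 F [0.2 0.6 0.2] j [-3, 14, -25, 0, -50, 73]
```

```bash

python3 -m crank '[{"delta_rot":[0,0,0],"linear":[-0.0157,0.0021,0.04],"gripper":60},{"delta_rot":[0,0,0],"linear":[0,0,0.05],"gripper":60},{"delta_rot":[0,0,0],"linear":[0,0,0.025],"gripper":60},{"delta_rot":[0,0,0],"linear":[0,0,0.0115],"gripper":60},{"delta_rot":[0,0,0],"linear":[0,0,0],"gripper":60},{"delta_rot":[0,0,0],"linear":[0,0,0],"gripper":0},{"delta_rot":[0,0,0],"linear":[0,0,0],"gripper":0},{"delta_rot":[0,0,0],"linear":[0,0,0],"gripper":0},{"delta_rot":[0,0,0],"linear":[0,0,0],"gripper":0},{"delta_rot":[0,0,0],"linear":[0,0,0],"gripper":0}]'
python3 -m crank '[{"delta_rot":[0,0,0],"linear":[0,0,-0.03],"gripper":0},{"delta_rot":[0,0,0],"linear":[0,0,-0.05],"gripper":0},{"delta_rot":[0,0,0],"linear":[0,0,-0.05],"gripper":0},{"delta_rot":[0,0,0],"linear":[0,0,-0.05],"gripper":0},{"delta_rot":[0,0,0],"linear":[0,0,-0.04],"gripper":0},{"delta_rot":[0,0,0],"linear":[0,0,0],"gripper":0}]'
python3 - <<'E'
from h import *
go(*F(-.084,0),.23,175.84)
E
```

```text
time_s: 39.55
tcp_pos: [0.4392, -0.1797, 0.0065]
ee_rot: [[0.939, -0.345, 0.001], [-0.345, -0.939, -0.0], [0.001, -0.0, -1.0]]
wrist_force: [-0.8, 1.7, 4.7]
gripper_width: 0.311
time_s: 40.3
tcp_pos: [0.4404, -0.1797, 0.2287]
ee_rot: [[0.938, -0.345, 0.007], [-0.345, -0.938, -0.0], [0.007, -0.002, -1.0]]
wrist_force: [0.7, 0.4, -3.0]
gripper_width: 0.312
t 40.3 tcp [ 0.4404 -0.1797  0.2287] yaw -110.2 tool shift [-0.1539 -0.3661 -0.0016] rotz 1.291 tiltfix(tool) [-0.0021 -0.0067  0.    ] grip 0.312 F [ 0.7  0.4 -3. ] j [-3, 7, -19, 0, -63, 72]
```

```bash

python3 -m crank '[{"delta_rot":[0,0,0],"linear":[-0.0192,-0.0458,0],"gripper":0},{"delta_rot":[0,0,0],"linear":[-0.0192,-0.0458,0],"gripper":0},{"delta_rot":[0,0,0],"linear":[-0.0192,-0.0458,0],"gripper":0},{"delta_rot":[0,0,0],"linear":[-0.0192,-0.0458,0],"gripper":0},{"delta_rot":[0,0,0],"linear":[-0.0192,-0.0458,0],"gripper":0},{"delta_rot":[0,0,0],"linear":[-0.0192,-0.0458,0],"gripper":0},{"delta_rot":[0,0,0],"linear":[-0.0192,-0.0458,0],"gripper":0},{"delta_rot":[0,0,0],"linear":[-0.0192,-0.0455,0],"gripper":0},{"delta_rot":[0,0,0.1844],"linear":[0,0,0],"gripper":0},{"delta_rot":[0,0,0.1844],"linear":[0,0,0],"gripper":0}]'
python3 -m crank '[{"delta_rot":[0,0,0.1844],"linear":[0,0,0],"gripper":0},{"delta_rot":[0,0,0.1844],"linear":[0,0,0],"gripper":0},{"delta_rot":[0,0,0.1844],"linear":[0,0,0],"gripper":0},{"delta_rot":[0,0,0.1844],"linear":[0,0,0],"gripper":0},{"delta_rot":[0,0,0.1844],"linear":[0,0,0],"gripper":0},{"delta_rot":[0,0,0],"linear":[0,0,0],"gripper":0},{"delta_rot":[0,0,0],"linear":[0,0,0],"gripper":0}]'
python3 - <<'E'
from h import *
go(*F(-.084,0),.075,175.84)
c=capture('wrist'); cv2.imwrite('pics/w19.png',c['img']); crop(c,225,165,110,190,3,"w19c.png")
E
```

```text
time_s: 41.55
tcp_pos: [0.4197, 0.2171, 0.2234]
ee_rot: [[0.747, -0.664, -0.004], [-0.664, -0.747, -0.003], [-0.001, 0.005, -1.0]]
wrist_force: [-0.6, -0.0, -1.7]
gripper_width: 0.312
time_s: 42.42
tcp_pos: [0.4207, 0.2167, 0.2249]
ee_rot: [[-0.07, -0.998, -0.002], [-0.998, 0.07, -0.001], [0.001, 0.002, -1.0]]
wrist_force: [0.5, -0.4, -2.1]
gripper_width: 0.317
t 42.42 tcp [0.4207 0.2167 0.2249] yaw 176.0 tool shift [-0.0007 -0.0019  0.1499] rotz 0.002 tiltfix(tool) [ 0.0017 -0.0014 -0.    ] grip 0.317 F [ 0.5 -0.4 -2.1] j [47, 7, -20, 0, -63, -51]
```

View pics/w19c.png

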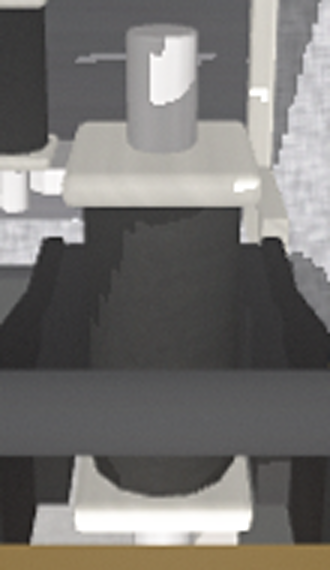

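```bash

python3 -m crank '[{"delta_rot":[0,0,0],"linear":[0.0010,-0.0013,0.04],"gripper":0},{"delta_rot":[0,0,0],"linear":[0,0,0.05],"gripper":0},{"delta_rot":[0,0,0],"linear":[0,0,0.045],"gripper":0},{"delta_rot":[0,0,0],"linear":[0,0,0.018],"gripper":0},{"delta_rot":[0,0,0],"linear":[0,0,0.013],"gripper":0},{"delta_rot":[0,0,0],"linear":[0,0,0.012],"gripper":0},{"delta_rot":[0,0,0],"linear":[0,0,0.009],"gripper":0},{"delta_rot":[0,0,0],"linear":[0,0,0],"gripper":0},{"delta_rot":[0,0,0],"linear":[0,0,0],"gripper":0}]'
python3 - <<'E'
from h import *
go(*F(-.084,-.0014),.034,175.84)
c=capture('wrist'); cv2.imwrite('pics/w20.png',c['img'])
E
```

```text
time_s: 43.6
tcp_pos: [0.4228, 0.2162, 0.0394]
ee_rot: [[-0.073, -0.997, 0.001], [-0.997, 0.073, 0.001], [-0.001, -0.001, -1.0]]
wrist_force: [0.8, -0.4, -1.3]
gripper_width: 0.311
t 43.6 tcp [0.4228 0.2162 0.0394] yaw 175.8 tool shift [0.0007 0.0005 0.0054] rotz 0.0 tiltfix(tool) [-0.0008  0.0009  0.    ] grip 0.311 F [ 0.8 -0.4 -1.3] j [47, 21, -34, 0, -36, -51]
```

View pics/w20.png

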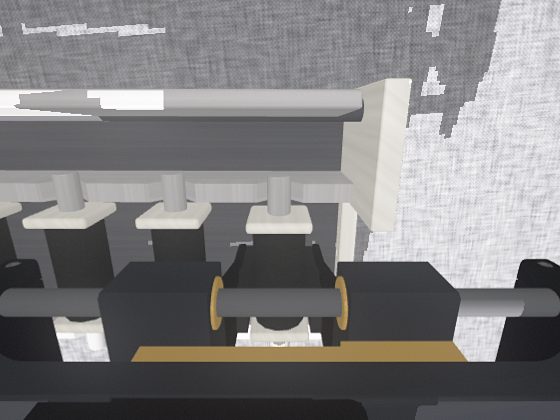

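```bash

python3 -m crank '[{"delta_rot":[0,0,0],"linear":[0.0004,0.0004,0.005],"gripper":0},{"delta_rot":[0,0,0],"linear":[0,0,0.0015],"gripper":0},{"delta_rot":[0,0,0],"linear":[0,0,0],"gripper":0},{"delta_rot":[0,0,0],"linear":[0,0,0],"gripper":38},{"delta_rot":[0,0,0],"linear":[0,0,0],"gripper":40},{"delta_rot":[0,0,0],"linear":[0,0,0],"gripper":40}]'
python3 -m crank '[{"delta_rot":[0,0,0],"linear":[0,0,-0.02],"gripper":40},{"delta_rot":[0,0,0],"linear":[0,0,-0.05],"gripper":40},{"delta_rot":[0,0,0],"linear":[0,0,-0.05],"gripper":40},{"delta_rot":[0,0,0],"linear":[0,0,-0.05],"gripper":40},{"delta_rot":[0,0,0],"linear":[0,0,-0.03],"gripper":20},{"delta_rot":[0,0,0],"linear":[0.05,-0.05,0],"gripper":0},{"delta_rot":[0,0,0],"linear":[0.05,0,0],"gripper":0},{"delta_rot":[0,0,0],"linear":[0.0,0,0],"gripper":0}]'
python3 - <<'E'
from h import *
c=capture('wrist'); cv2.imwrite('pics/w21.png',c['img'])
t=capture("top"); crop(t,145,155,180,145,4,'t21.png')
s=capture("scene"); crop(s,290,115,150,165,3.6,"s21.png")
go(*F(0,-.084),.2,175.84)
E
```

```text
time_s: 44.4
tcp_pos: [0.422, 0.2156, 0.0325]
ee_rot: [[-0.073, -0.997, 0.0], [-0.997, 0.073, 0.0], [-0.0, -0.0, -1.0]]
wrist_force: [-0.3, 0.1, 0.2]
gripper_width: 0.395
time_s: 45.4
tcp_pos: [0.4586, 0.1159, 0.2323]
ee_rot: [[-0.077, -0.997, -0.001], [-0.997, 0.077, -0.0], [0.0, 0.001, -1.0]]
wrist_force: [-0.2, -0.0, 0.3]
gripper_width: 0.05
t 45.55 tcp [0.4593 0.1186 0.2325] yaw 175.8 tool shift [-0.0115 -0.04    0.0326] rotz -0.0 tiltfix(tool) [-0.0003  0.0003 -0.    ] grip 0.011 F [-1.2  0.2  0.9] j [34, 7, -19, 0, -64, -38]
```

View pics/w21.png

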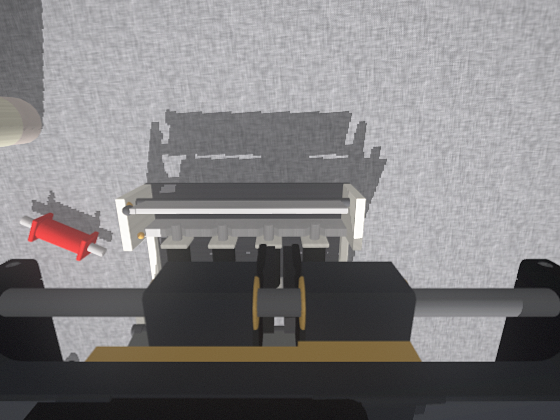

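View pics/s21.png

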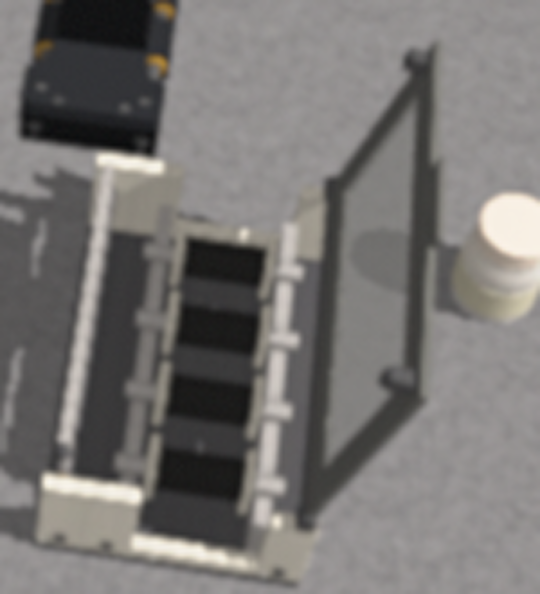

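View pics/t21.png

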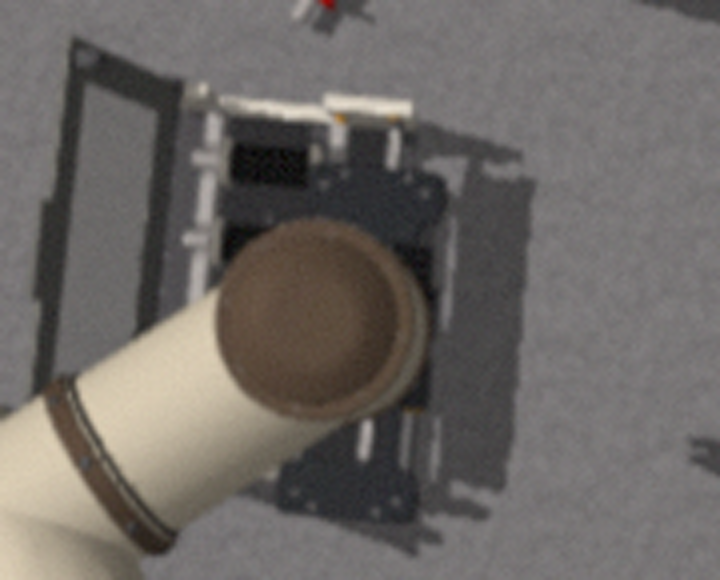

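All four rollers are seated. In the scene crop the stub pairs are at rows 255–285, 325–340, 390–410 and 465–485, evenly spaced. Next is the keeper: closed fingers go to its outer (-y) side.

```bash
python3 - <<'E'
from h import *
go(*F(0,-.125),.085,175.84)
E
```

```text
t 45.55 tcp [0.4593 0.1186 0.2325] yaw 175.8 tool shift [ 0.0296 -0.04    0.1475] rotz -0.0 tiltfix(tool) [-0.0003  0.0003 -0.    ] grip 0.011 F [-1.2  0.2  0.9] j [34, 7, -19, 0, -64, -38]
```

```bash

python3 -m crank '[{"delta_rot":[0,0,0],"linear":[0.0296,-0.04,0],"gripper":0},{"delta_rot":[0,0,0],"linear":[0,0,0],"gripper":0},{"delta_rot":[0,0,0],"linear":[0,0,0.05],"gripper":0},{"delta_rot":[0,0,0],"linear":[0,0,0.05],"gripper":0},{"delta_rot":[0,0,0],"linear":[0,0,0.03],"gripper":0},{"delta_rot":[0,0,0],"linear":[0,0,0.0175],"gripper":0},{"delta_rot":[0,0,0],"linear":[0,0,0],"gripper":0}]'
python3 - <<'E'
from h import *
go(*F(0,-.085),.085,175.84)
s=capture("scene"); crop(s,270,115,170,165,3.5,"s22.png")
E
```

```text
time_s: 46.42
tcp_pos: [0.4957, 0.0866, 0.0837]
ee_rot: [[-0.071, -0.997, -0.003], [-0.997, 0.071, -0.002], [0.002, 0.003, -1.0]]
wrist_force: [0.6, 0.9, 0.9]
gripper_width: 0.005
t 46.42 tcp [0.4957 0.0866 0.0837] yaw 175.9 tool shift [-0.0398 -0.0014 -0.0014] rotz 0.001 tiltfix(tool) [ 0.0032 -0.0018 -0.    ] grip 0.005 F [0.6 0.9 0.9] j [28, 19, -27, 0, -44, -32]
```

View pics/s22.png

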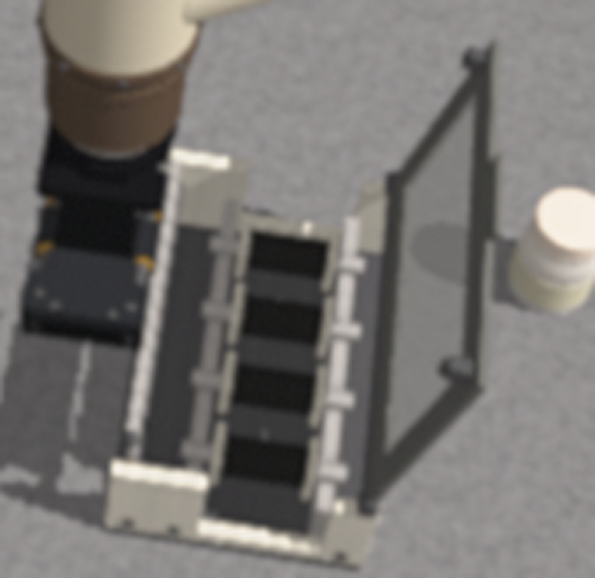

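```bash

python3 -m crank '[{"delta_rot":[0,0,0],"linear":[-0.014,0,0],"gripper":0},{"delta_rot":[0,0,0],"linear":[-0.013,0,0],"gripper":0},{"delta_rot":[0,0,0],"linear":[-0.010,0,0],"gripper":0},{"delta_rot":[0,0,0],"linear":[-0.008,0,0.001],"gripper":0},{"delta_rot":[0,0,0],"linear":[-0.006,0,0.005],"gripper":0},{"delta_rot":[0,0,0],"linear":[-0.006,0,0.006],"gripper":0},{"delta_rot":[0,0,0],"linear":[0,0,0],"gripper":0}]'
python3 - <<'E'
from h import *
go(*F(0,-.06),.07,175.84)
s=capture("scene"); crop(s,270,115,170,165,3.5,"s23.png")
E
```

```text
time_s: 47.35
tcp_pos: [0.5011, 0.1433, 0.0724]
ee_rot: [[-0.072, -0.997, -0.0], [-0.997, 0.072, 0.0], [-0.0, 0.0, -1.0]]
wrist_force: [-1.0, -0.2, 0.9]
gripper_width: 0.008
t 47.35 tcp [0.5011 0.1433 0.0724] yaw 175.8 tool shift [-0.0079 -0.0001  0.0024] rotz 0.0 tiltfix(tool) [ 0.0002  0.     -0.    ] grip 0.008 F [-1.  -0.2  0.9] j [34, 22, -25, 0, -43, -38]
```

View pics/s23.png

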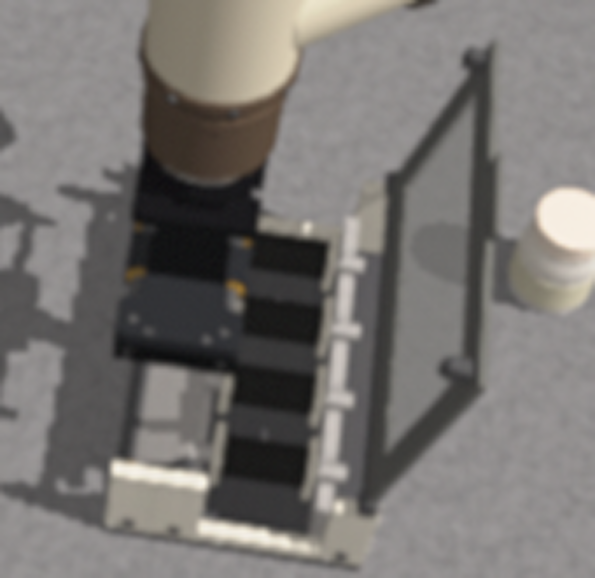

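```bash

python3 -m crank '[{"delta_rot":[0,0,0],"linear":[-0.008,0,0.002],"gripper":0},{"delta_rot":[0,0,0],"linear":[-0.005,0,0.002],"gripper":0},{"delta_rot":[0,0,0],"linear":[0,0,0.003],"gripper":0},{"delta_rot":[0,0,0],"linear":[0,0,0.003],"gripper":0},{"delta_rot":[0,0,0],"linear":[0,0,0],"gripper":0}]'
python3 - <<'E'
from h import *
go(*F(0,-.055),.06,175.84)
E
```

```text
time_s: 48.02
tcp_pos: [0.5023, 0.1565, 0.0629]
ee_rot: [[-0.073, -0.997, 0.001], [-0.997, 0.073, 0.001], [-0.001, -0.001, -1.0]]
wrist_force: [-0.9, 0.9, 0.3]
gripper_width: -0.0
t 48.02 tcp [0.5023 0.1565 0.0629] yaw 175.8 tool shift [0.0005 0.0001 0.0029] rotz -0.0 tiltfix(tool) [-0.0007  0.001   0.    ] grip -0.0 F [-0.9  0.9  0.3] j [35, 23, -25, 0, -42, -39]
```

```bash

python3 -m crank '[{"delta_rot":[0,0,0],"linear":[0,0,0.002],"gripper":0},{"delta_rot":[0,0,0],"linear":[0,0,0.002],"gripper":0},{"delta_rot":[0,0,0],"linear":[0,0,0],"gripper":0}]'
python3 - <<'E'
from h import *
go(*F(0,-.055),.06,175.84)
s=capture("scene"); crop(s,270,115,170,165,3.5,"s24.png")
E
```

```text
time_s: 48.4
tcp_pos: [0.5026, 0.1564, 0.0592]
ee_rot: [[-0.072, -0.997, 0.001], [-0.997, 0.072, 0.001], [-0.001, -0.001, -1.0]]
wrist_force: [-0.3, 2.3, 3.0]
gripper_width: 0.001
t 48.4 tcp [0.5026 0.1564 0.0592] yaw 175.9 tool shift [ 0.0004  0.0005 -0.0008] rotz 0.0 tiltfix(tool) [-0.0013  0.001  -0.    ] grip 0.001 F [-0.3  2.3  3. ] j [35, 23, -25, 0, -42, -39]
```

View pics/s24.png

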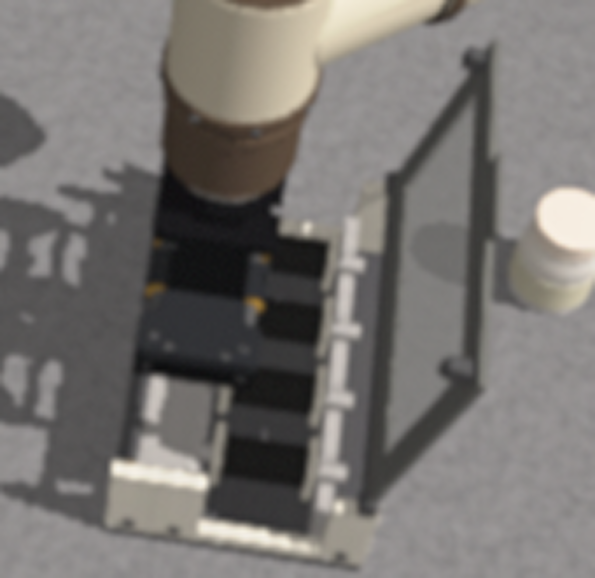

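Contact just starts at 3 N, so I press further in small steps.

```bash

python3 -m crank '[{"delta_rot":[0,0,0],"linear":[0,0,0.002],"gripper":0},{"delta_rot":[0,0,0],"linear":[0,0,0],"gripper":0}]'
python3 -m crank '[{"delta_rot":[0,0,0],"linear":[0,0,0.002],"gripper":0},{"delta_rot":[0,0,0],"linear":[0,0,0],"gripper":0}]'
python3 -m crank '[{"delta_rot":[0,0,0],"linear":[0,0,0.002],"gripper":0},{"delta_rot":[0,0,0],"linear":[0,0,0],"gripper":0}]'
```

```text
time_s: 48.7
tcp_pos: [0.5027, 0.1563, 0.0587]
ee_rot: [[-0.072, -0.997, 0.002], [-0.997, 0.072, 0.001], [-0.001, -0.002, -1.0]]
wrist_force: [-3.2, 3.3, 13.5]
gripper_width: 0.005
time_s: 48.95
tcp_pos: [0.5028, 0.1564, 0.058]
ee_rot: [[-0.071, -0.997, 0.002], [-0.997, 0.071, 0.001], [-0.001, -0.002, -1.0]]
wrist_force: [-6.8, 1.5, 20.8]
gripper_width: 0.008
time_s: 49.2
tcp_pos: [0.5029, 0.1564, 0.0574]
ee_rot: [[-0.071, -0.997, 0.003], [-0.997, 0.071, 0.0], [-0.001, -0.003, -1.0]]
wrist_force: [-8.7, 2.7, 29.2]
gripper_width: 0.003
```

```bash

python3 -m crank '[{"delta_rot":[0,0,0],"linear":[0,0,-0.01],"gripper":0},{"delta_rot":[0,0,0],"linear":[0,0,-0.04],"gripper":0},{"delta_rot":[0,0,0],"linear":[0,0,-0.05],"gripper":0},{"delta_rot":[0,0,0],"linear":[0,0,-0.05],"gripper":0},{"delta_rot":[0,0,0],"linear":[0.05,0,-0.02],"gripper":0},{"delta_rot":[0,0,0],"linear":[0,0,0],"gripper":0}]'
python3 - <<'E'
from h import *
go(*F(0,-.055),.06,175.84)
s=capture("scene"); crop(s,270,115,170,165,3.5,"s25.png")
c=capture('wrist'); cv2.imwrite('pics/w25.png',c['img'])
E
```

```text
time_s: 49.95
tcp_pos: [0.4982, 0.1038, 0.2243]
ee_rot: [[-0.076, -0.997, 0.002], [-0.997, 0.076, 0.001], [-0.001, -0.002, -1.0]]
wrist_force: [-1.3, -0.2, 0.0]
gripper_width: 0.009
t 49.95 tcp [0.4982 0.1038 0.2243] yaw 175.7 tool shift [-0.0523  0.0003  0.1643] rotz -0.003 tiltfix(tool) [-0.0016  0.0009  0.    ] grip 0.009 F [-1.3 -0.2  0. ] j [30, 11, -15, 0, -64, -34]
```

View pics/s25.png

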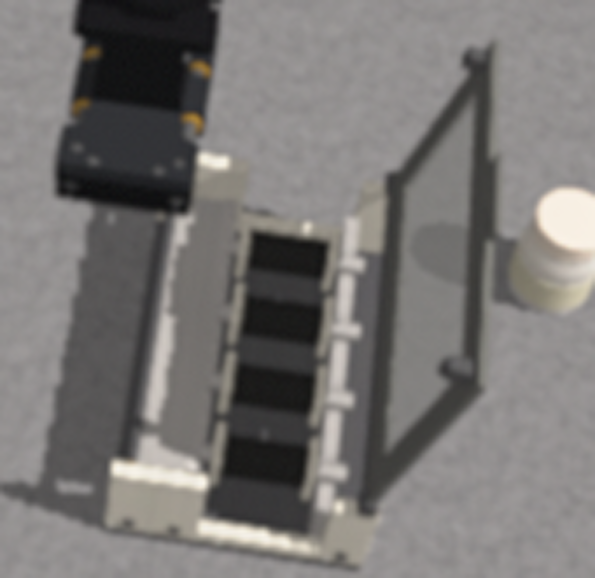

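View pics/w25.png

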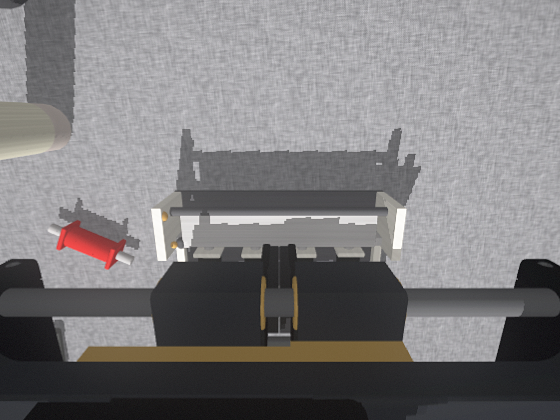

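The keeper stays shut after release: the flap lies flat over the stubs in both views. Before going behind the guard I check the jar and the guard's pose.

```bash
python3 - <<'E'
from h import *
t=capture("top"); s=capture("scene")
f=np.load('frame.npz'); th=f['th']; R=np.array([[np.cos(th),-np.sin(th)],[np.sin(th),np.cos(th)]])
J=plane(t,[(133,265)],.08)[0]; J2=plane(s,[(432,178)],.08)[0]; print("jar frame",(J[:2]-f['o'])@R,(J2[:2]-f['o'])@R)
# guard free corners: two-view triangulation (top crop 4.6 @145,155 ; scene crop 3.6 @290,115)
def cp(x,y,x0,y0,k): return [(x+.5)/k-.5+x0,(y+.5)/k-.5+y0]
for a,b in [(cp(86,43,145,155,4.6),cp(322,522,290,115,3.6)),(cp(86,43,145,155,4.6),cp(410,400,290,115,3.6)),(cp(33,537,145,155,4.6),cp(435,45,290,115,3.6))]:
    o1,d1=ray(t,[a]); o2,d2=ray(s,[b]); d1=d1[0];d2=d2[0]
    k=np.linalg.lstsq(np.c_[d1,-d2],o2-o1,rcond=None)[0]; p=o1+k[0]*d1; q=o2+k[1]*d2
    m=(p+q)/2; print("corner frame",((m[:2]-f['o'])@R).round(3),m[2].round(3),"gap",np.linalg.norm(p-q).round(4))
go(*F(0,.17),.30,175.84)
E
```

```text
jar frame [-0.12213665  0.18921626] [-0.11843115  0.19163877]
corner frame [0.15  0.098] 0.133 gap 0.0554
corner frame [0.13 0.1 ] 0.234 gap 0.0033
corner frame [-0.127  0.102] 0.235 gap 0.0039
t 50.15 tcp [0.4979 0.1058 0.2217] yaw 175.8 tool shift [-0.2753 -0.0004 -0.0787] rotz -0.0 tiltfix(tool) [ 0.0023 -0.0013  0.    ] grip 0.004 F [0.7 0.7 0.1] j [30, 11, -16, 0, -64, -34]
```

```bash

python3 -m crank '[{"delta_rot":[0,0,0],"linear":[0,0,-0.05],"gripper":0},{"delta_rot":[0,0,0],"linear":[0,0,-0.05],"gripper":0},{"delta_rot":[0,0,0],"linear":[-0.05,0,0],"gripper":0},{"delta_rot":[0,0,0],"linear":[-0.05,0,0],"gripper":0},{"delta_rot":[0,0,0],"linear":[-0.05,0,0],"gripper":0},{"delta_rot":[0,0,0],"linear":[-0.05,0,0],"gripper":0},{"delta_rot":[0,0,0],"linear":[-0.05,0,0],"gripper":0},{"delta_rot":[0,0,0],"linear":[-0.025,0,0],"gripper":0},{"delta_rot":[0,0,0],"linear":[0,0,0],"gripper":0}]'
python3 - <<'E'
from h import *
go(*F(0,.17),.222,175.84)
s=capture("scene"); cv2.imwrite("pics/s26.png",s["img"])
E
```

```text
time_s: 51.28
tcp_pos: [0.5177, 0.3825, 0.3201]
ee_rot: [[-0.07, -0.998, -0.003], [-0.998, 0.07, -0.003], [0.003, 0.003, -1.0]]
wrist_force: [0.9, -0.9, -0.2]
gripper_width: 0.007
t 51.27 tcp [0.5177 0.3825 0.3201] yaw 176.0 tool shift [ 0.0016 -0.0012  0.0981] rotz 0.003 tiltfix(tool) [ 0.0028 -0.0033  0.    ] grip 0.007 F [ 0.9 -0.9 -0.2] j [51, 22, 13, 0, -82, -55]
```

View pics/s26.png

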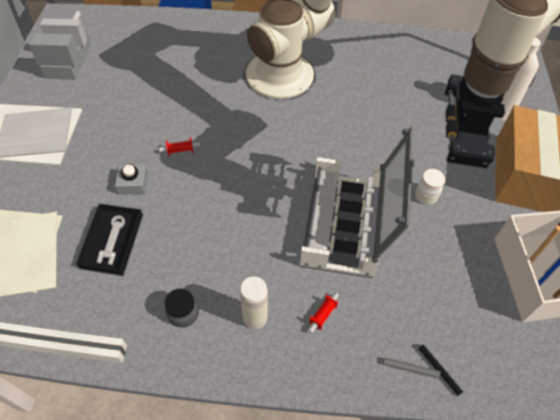

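```bash

python3 -m crank '[{"delta_rot":[0,0,0],"linear":[0,0,0.05],"gripper":0},{"delta_rot":[0,0,0],"linear":[0,0,0.048],"gripper":0},{"delta_rot":[0,0,0],"linear":[0,0,0],"gripper":0},{"delta_rot":[0,0,0],"linear":[0.022,0,0],"gripper":0},{"delta_rot":[0,0,0],"linear":[0.022,0,0],"gripper":0},{"delta_rot":[0,0,0],"linear":[0.014,0,-0.004],"gripper":0},{"delta_rot":[0,0,0],"linear":[0.014,0,-0.004],"gripper":0},{"delta_rot":[0,0,0],"linear":[0.015,0,-0.001],"gripper":0},{"delta_rot":[0,0,0],"linear":[0.015,0,0],"gripper":0},{"delta_rot":[0,0,0],"linear":[0,0,0],"gripper":0}]'
python3 - <<'E'
from h import *
go(*F(0,.068),.231,175.84)
s=capture("scene"); crop(s,270,100,220,180,3,"s27.png")
E
```

```text
time_s: 52.58
tcp_pos: [0.5108, 0.2772, 0.234]
ee_rot: [[-0.074, -0.997, -0.0], [-0.997, 0.074, -0.0], [0.001, 0.0, -1.0]]
wrist_force: [-0.4, 1.1, 0.8]
gripper_width: 0.01
t 52.58 tcp [0.5108 0.2772 0.234 ] yaw 175.8 tool shift [-0.0016 -0.0002  0.003 ] rotz -0.001 tiltfix(tool) [ 0.0004 -0.0005 -0.    ] grip 0.01 F [-0.4  1.1  0.8] j [44, 17, -5, 0, -68, -49]
```

View pics/s27.png

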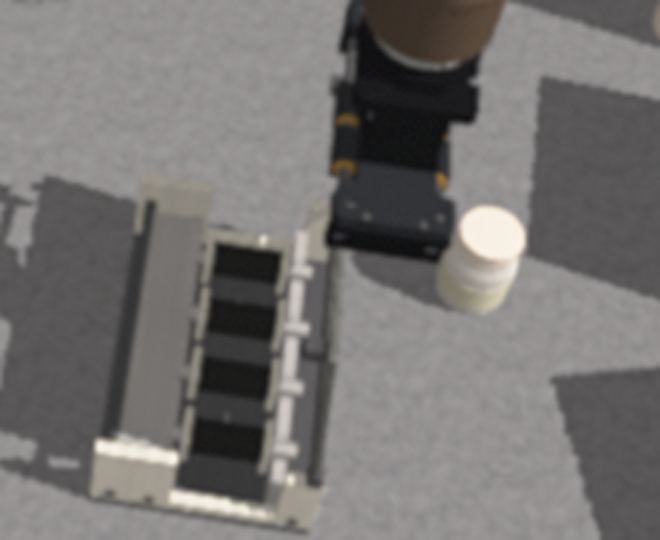

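```bash

python3 -m crank '[{"delta_rot":[0,0,0],"linear":[0.0137,0,0.0038],"gripper":0},{"delta_rot":[0,0,0],"linear":[0.0137,0,0.0038],"gripper":0},{"delta_rot":[0,0,0],"linear":[0.0138,0,0.005],"gripper":0},{"delta_rot":[0,0,0],"linear":[0.0138,0,0.005],"gripper":0},{"delta_rot":[0,0,0],"linear":[0.0125,0,0.0077],"gripper":0},{"delta_rot":[0,0,0],"linear":[0.0125,0,0.0077],"gripper":0},{"delta_rot":[0,0,0],"linear":[0.0108,0,0.01],"gripper":0},{"delta_rot":[0,0,0],"linear":[0.0108,0,0.01],"gripper":0},{"delta_rot":[0,0,0],"linear":[0,0,0],"gripper":0}]'
python3 - <<'E'
from h import *
go(*F(0,-.035),.181,175.84)
s=capture("scene"); crop(s,270,100,220,180,3,"s28.png")
E
```

```text
time_s: 53.75
tcp_pos: [0.5029, 0.1759, 0.1798]
ee_rot: [[-0.074, -0.997, -0.002], [-0.997, 0.074, -0.002], [0.002, 0.002, -1.0]]
wrist_force: [-0.8, 0.7, -0.4]
gripper_width: 0.002
t 53.75 tcp [0.5029 0.1759 0.1798] yaw 175.8 tool shift [-0.0001 -0.0007 -0.0012] rotz -0.001 tiltfix(tool) [ 0.0022 -0.0017  0.    ] grip 0.002 F [-0.8  0.7 -0.4] j [37, 15, -16, 0, -59, -41]
```

View pics/s28.png

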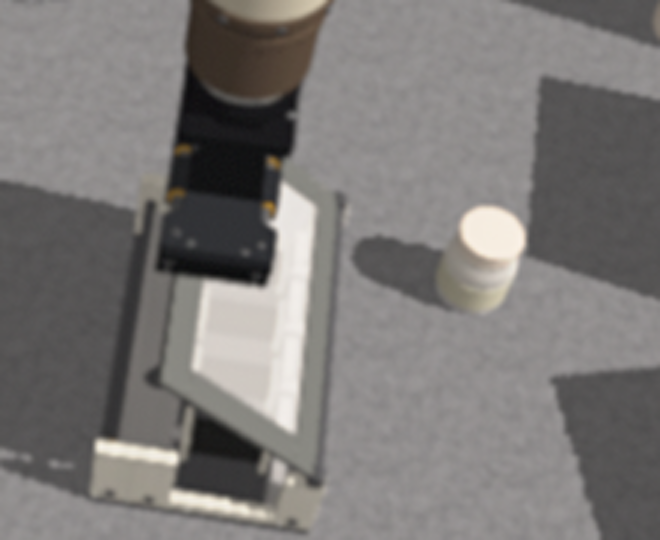

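Guard is following. Continue down.

```bash

python3 -m crank '[{"delta_rot":[0,0,0],"linear":[0.0086,0,0.012],"gripper":0},{"delta_rot":[0,0,0],"linear":[0.0086,0,0.012],"gripper":0},{"delta_rot":[0,0,0],"linear":[0.006,0,0.0135],"gripper":0},{"delta_rot":[0,0,0],"linear":[0.006,0,0.0135],"gripper":0},{"delta_rot":[0,0,0],"linear":[0.003,0,0.01],"gripper":0},{"delta_rot":[0,0,0],"linear":[0.0025,0,0.01],"gripper":0},{"delta_rot":[0,0,0],"linear":[0,0,0],"gripper":0}]'
python3 - <<'E'
from h import *
go(*F(0,-.0715),.087,175.84)
E
```

```text
time_s: 54.68
tcp_pos: [0.5004, 0.142, 0.1089]
ee_rot: [[-0.073, -0.997, -0.002], [-0.997, 0.073, -0.001], [0.001, 0.002, -1.0]]
wrist_force: [-0.6, 0.0, 1.6]
gripper_width: 0.008
t 54.67 tcp [0.5004 0.142  0.1089] yaw 175.8 tool shift [ 0.0023 -0.0008  0.0219] rotz -0.0 tiltfix(tool) [ 0.0021 -0.0015  0.    ] grip 0.008 F [-0.6  0.   1.6] j [34, 19, -23, 0, -48, -38]
```

```bash

python3 -m crank '[{"delta_rot":[0,0,0],"linear":[0.001,0,0.007],"gripper":0},{"delta_rot":[0,0,0],"linear":[0.001,0,0.006],"gripper":0},{"delta_rot":[0,0,0],"linear":[0,0,0],"gripper":0}]'
python3 -m crank '[{"delta_rot":[0,0,0],"linear":[0,0,0.004],"gripper":0},{"delta_rot":[0,0,0],"linear":[0,0,0.003],"gripper":0},{"delta_rot":[0,0,0],"linear":[0,0,0],"gripper":0}]'
python3 -m crank '[{"delta_rot":[0,0,0],"linear":[0,0,0.0025],"gripper":0},{"delta_rot":[0,0,0],"linear":[0,0,0],"gripper":0}]'
```

```text
time_s: 55.05
tcp_pos: [0.5012, 0.1408, 0.0971]
ee_rot: [[-0.072, -0.997, 0.001], [-0.997, 0.072, 0.001], [-0.001, -0.001, -1.0]]
wrist_force: [-0.1, 0.7, 2.6]
gripper_width: 0.005
time_s: 55.42
tcp_pos: [0.5006, 0.1404, 0.0895]
ee_rot: [[-0.073, -0.997, -0.001], [-0.997, 0.073, -0.0], [0.0, 0.001, -1.0]]
wrist_force: [0.3, 0.2, -0.0]
gripper_width: 0.001
time_s: 55.68
tcp_pos: [0.5009, 0.1404, 0.0873]
ee_rot: [[-0.073, -0.997, -0.0], [-0.997, 0.073, -0.0], [0.0, 0.0, -1.0]]
wrist_force: [-0.3, 0.0, 1.2]
gripper_width: 0.004
```

```bash

python3 -m crank '[{"delta_rot":[0,0,0],"linear":[0,0,0.002],"gripper":0},{"delta_rot":[0,0,0],"linear":[0,0,0],"gripper":0}]'
python3 -m crank '[{"delta_rot":[0,0,0],"linear":[0,0,0.002],"gripper":0},{"delta_rot":[0,0,0],"linear":[0,0,0],"gripper":0}]'
python3 -m crank '[{"delta_rot":[0,0,0],"linear":[0,0,0.002],"gripper":0},{"delta_rot":[0,0,0],"linear":[0,0,0],"gripper":0}]'
```

```text
time_s: 55.92
tcp_pos: [0.5009, 0.1404, 0.0871]
ee_rot: [[-0.072, -0.997, 0.0], [-0.997, 0.072, -0.0], [0.0, -0.0, -1.0]]
wrist_force: [-4.8, -0.8, 12.2]
gripper_width: 0.01
time_s: 56.18
tcp_pos: [0.501, 0.1404, 0.087]
ee_rot: [[-0.071, -0.997, 0.001], [-0.997, 0.071, -0.001], [0.001, -0.001, -1.0]]
wrist_force: [-8.6, -0.5, 23.4]
gripper_width: 0.003
time_s: 56.42
tcp_pos: [0.5011, 0.1405, 0.0868]
ee_rot: [[-0.07, -0.998, 0.002], [-0.998, 0.07, -0.001], [0.001, -0.002, -1.0]]
wrist_force: [-12.6, -1.6, 33.9]
gripper_width: 0.005
```

The guard is at its stop with z = .087. Release it slowly and look.

```bash

python3 -m crank '[{"delta_rot":[0,0,0],"linear":[0,0,-0.01],"gripper":0},{"delta_rot":[0,0,0],"linear":[0,0,-0.04],"gripper":0},{"delta_rot":[0,0,0],"linear":[0,0,-0.05],"gripper":0},{"delta_rot":[0,0,0],"linear":[0,0,-0.05],"gripper":0},{"delta_rot":[0,0,0],"linear":[0.05,0,0],"gripper":0},{"delta_rot":[0,0,0],"linear":[0.05,0,0],"gripper":0},{"delta_rot":[0,0,0],"linear":[0.05,0,0],"gripper":0},{"delta_rot":[0,0,0],"linear":[0,0,0],"gripper":0}]'
python3 - <<'E'
from h import *
go(.4405,-.3325,.15,175.84)
s=capture("scene"); crop(s,270,100,220,180,3,"s29.png")
t=capture("top"); crop(t,145,155,180,145,4,'t29.png')
E
```

```text
time_s: 57.42
tcp_pos: [0.4892, -0.0115, 0.231]
ee_rot: [[-0.077, -0.997, -0.001], [-0.997, 0.077, -0.0], [0.0, 0.001, -1.0]]
wrist_force: [1.4, 0.3, -0.5]
gripper_width: 0.006
t 57.42 tcp [ 0.4892 -0.0115  0.231 ] yaw 175.6 tool shift [0.3238 0.0237 0.081 ] rotz -0.005 tiltfix(tool) [ 0.001  -0.0002  0.    ] grip 0.006 F [ 1.4  0.3 -0.5] j [18, 8, -17, 0, -64, -22]
```

View pics/s29.png

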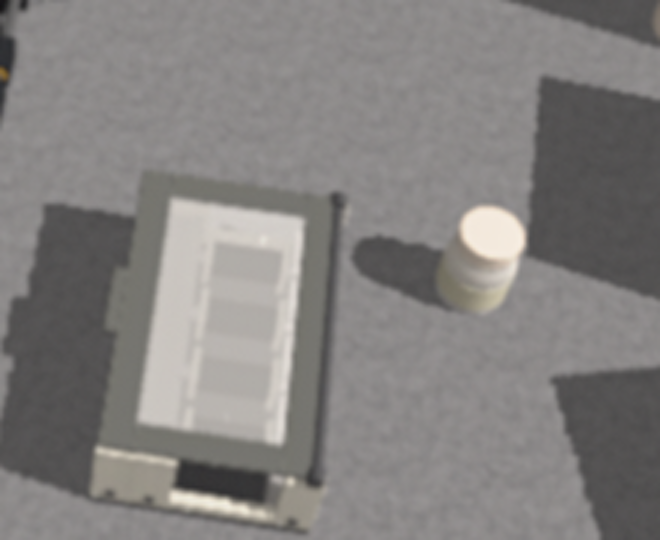

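View pics/t29.png

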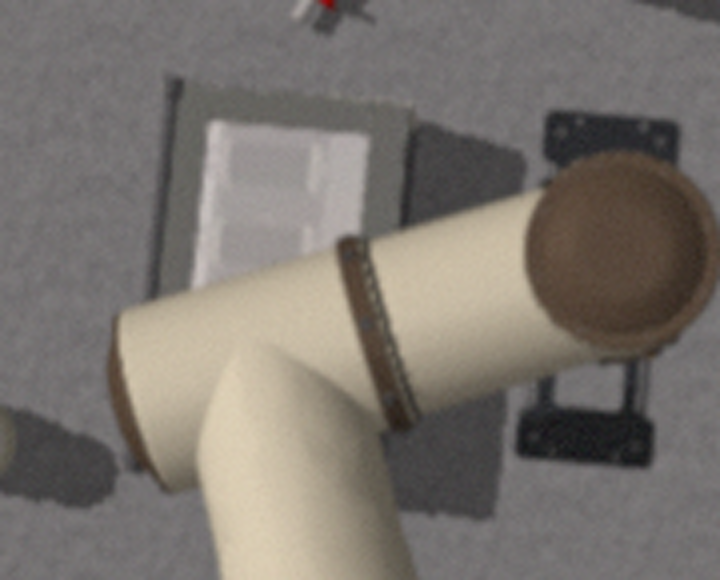

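```bash

python3 -m crank '[{"delta_rot":[0,0,0],"linear":[0.054,0.004,0],"gripper":0},{"delta_rot":[0,0,0],"linear":[0.054,0.004,0],"gripper":0},{"delta_rot":[0,0,0],"linear":[0.054,0.004,0],"gripper":0},{"delta_rot":[0,0,0],"linear":[0.054,0.004,0],"gripper":0},{"delta_rot":[0,0,0],"linear":[0.054,0.004,0],"gripper":0},{"delta_rot":[0,0,0],"linear":[0.0535,0.0037,0],"gripper":0},{"delta_rot":[0,0,0],"linear":[0,0,0.05],"gripper":0},{"delta_rot":[0,0,0],"linear":[0,0,0.05],"gripper":0},{"delta_rot":[0,0,0],"linear":[0,0,0],"gripper":0}]'
python3 - <<'E'
from h import *
go(.4405,-.3325,.07,175.84)
s=capture("scene"); crop(s,80,130,120,90,5,"s30.png")
c=capture('wrist'); cv2.imwrite('pics/w30.png',c['img'])
E
```

```text
time_s: 58.65
tcp_pos: [0.4409, -0.3281, 0.1275]
ee_rot: [[-0.072, -0.997, -0.009], [-0.997, 0.072, 0.004], [-0.003, 0.009, -1.0]]
wrist_force: [0.7, -0.8, 0.2]
gripper_width: 0.002
t 58.65 tcp [ 0.4409 -0.3281  0.1275] yaw 175.9 tool shift [ 0.0046 -0.0005  0.0575] rotz 0.001 tiltfix(tool) [0.0093 0.0034 0.    ] grip 0.002 F [ 0.7 -0.8  0.2] j [-20, 20, -17, 0, -53, 16]
```

View pics/s30.png

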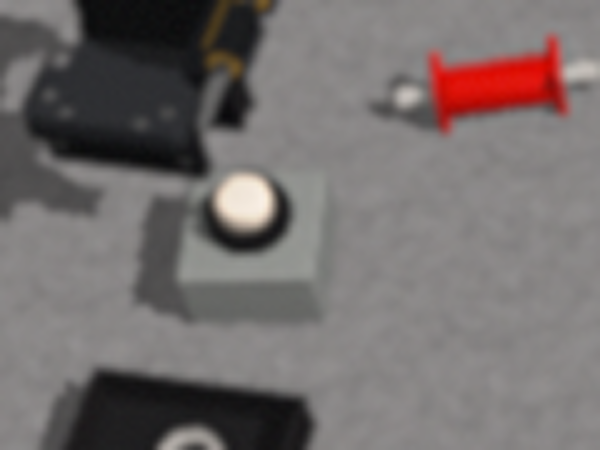

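View pics/w30.png

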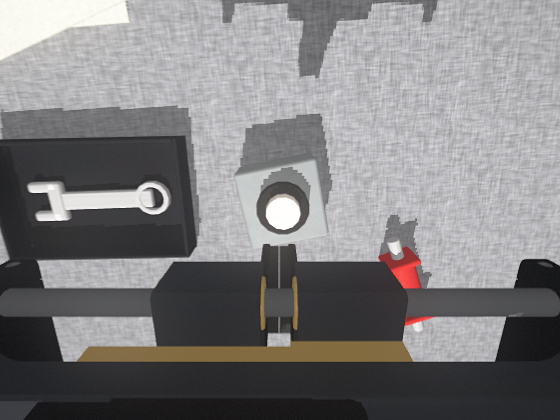

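```bash
python3 - <<'E'
from h import *
c=capture('wrist'); s=capture('scene')
cv=[]
for q,w,nm in [(c,(240,160,330,250),'w'),(s,(110,155,150,190),'s')]:
    g=q["img"].min(2); m=(g>205).astype(np.uint8); k=np.zeros_like(m); x0,y0,x1,y1=w; k[y0:y1,x0:x1]=m[y0:y1,x0:x1]
    n,l,st,ce=cv2.connectedComponentsWithStats(k); i=1+np.argmax(st[1:,4]); print(nm,st[i],ce[i]); cv.append(ce[i])
    for z in (.045,.05,.055,.06): print(z,plane(q,[ce[i]],z)[0][:2].round(4))
go(.4405,-.3325,.065,175.84)
E
```

```text
w [269 198  33  32 832] [284.87379808 213.14903846]
0.045 [ 0.4394 -0.33  ]
0.05 [ 0.4394 -0.3316]
0.055 [ 0.4394 -0.3332]
0.06 [ 0.4394 -0.3348]
s [125 166   8   7  50] [128.64 169.22]
0.045 [ 0.4289 -0.3375]
0.05 [ 0.4325 -0.3355]
0.055 [ 0.4361 -0.3335]
0.06 [ 0.4397 -0.3315]
t 58.85 tcp [ 0.445  -0.3303  0.1339] yaw 175.9 tool shift [0.0024 0.0046 0.0689] rotz 0.002 tiltfix(tool) [-0.0044 -0.002  -0.    ] grip 0.006 F [-0.4  0.   1. ] j [-20, 20, -17, 0, -53, 16]
```

```bash

python3 -m crank '[{"delta_rot":[0,0,0],"linear":[0.003,0.005,0.03],"gripper":0},{"delta_rot":[0,0,0],"linear":[0,0,0.03],"gripper":0},{"delta_rot":[0,0,0],"linear":[0,0,0.007],"gripper":0},{"delta_rot":[0,0,0],"linear":[0,0,0],"gripper":0},{"delta_rot":[0,0,0],"linear":[0,0,0],"gripper":0}]'
python3 -m crank '[{"delta_rot":[0,0,0],"linear":[0,0,0.005],"gripper":0},{"delta_rot":[0,0,0],"linear":[0,0,0],"gripper":0}]'
python3 -m crank '[{"delta_rot":[0,0,0],"linear":[0,0,0.003],"gripper":0},{"delta_rot":[0,0,0],"linear":[0,0,0],"gripper":0}]'
python3 -m crank '[{"delta_rot":[0,0,0],"linear":[0,0,0.003],"gripper":0},{"delta_rot":[0,0,0],"linear":[0,0,0],"gripper":0}]'
```

```text
time_s: 59.48
tcp_pos: [0.439, -0.3331, 0.0662]
ee_rot: [[-0.072, -0.997, 0.003], [-0.997, 0.072, -0.002], [0.001, -0.003, -1.0]]
wrist_force: [0.4, -0.1, 0.8]
gripper_width: 0.008
time_s: 59.72
tcp_pos: [0.4388, -0.3331, 0.0603]
ee_rot: [[-0.072, -0.997, 0.003], [-0.997, 0.072, -0.001], [0.001, -0.003, -1.0]]
wrist_force: [1.4, 0.5, 2.9]
gripper_width: 0.004
time_s: 59.98
tcp_pos: [0.4388, -0.3331, 0.0571]
ee_rot: [[-0.072, -0.997, 0.002], [-0.997, 0.072, -0.001], [0.001, -0.002, -1.0]]
wrist_force: [2.1, -0.3, 4.4]
gripper_width: 0.001
time_s: 60.22
tcp_pos: [0.4388, -0.3332, 0.0562]
ee_rot: [[-0.071, -0.997, 0.002], [-0.997, 0.071, -0.002], [0.002, -0.002, -1.0]]
wrist_force: [-1.9, 3.2, 16.2]
gripper_width: 0.006
```

```bash

python3 -m crank '[{"delta_rot":[0,0,0],"linear":[0,0,0.001],"gripper":0},{"delta_rot":[0,0,0],"linear":[0,0,0],"gripper":0}]'
python3 -m crank '[{"delta_rot":[0,0,0],"linear":[0,0,-0.01],"gripper":0},{"delta_rot":[0,0,0],"linear":[0,0,-0.04],"gripper":0},{"delta_rot":[0,0,0],"linear":[0,0,-0.05],"gripper":0},{"delta_rot":[0,0,0],"linear":[0,0,-0.05],"gripper":0},{"delta_rot":[0,0,0],"linear":[0.05,0,0],"gripper":0},{"delta_rot":[0,0,0],"linear":[0.05,0,0],"gripper":0},{"delta_rot":[0,0,0],"linear":[0,0,0],"gripper":0}]'
python3 - <<'E'
from h import *
s=capture("scene"); cv2.imwrite("pics/s31.png",s["img"])
t=capture("top"); cv2.imwrite("pics/t31.png",t["img"])
crop(t,145,155,115,130,4.6,"t31c.png"); crop(s,80,130,120,140,4,"s31c.png")
E
```

```text
time_s: 60.48
tcp_pos: [0.4388, -0.3332, 0.0561]
ee_rot: [[-0.071, -0.997, 0.003], [-0.997, 0.071, -0.002], [0.002, -0.003, -1.0]]
wrist_force: [-1.6, 4.9, 22.0]
gripper_width: 0.005
time_s: 61.35
tcp_pos: [0.4285, -0.434, 0.2003]
ee_rot: [[-0.077, -0.997, -0.004], [-0.997, 0.077, 0.003], [-0.002, 0.004, -1.0]]
wrist_force: [-0.3, 0.5, 0.0]
gripper_width: 0.004
```

View pics/s31.png

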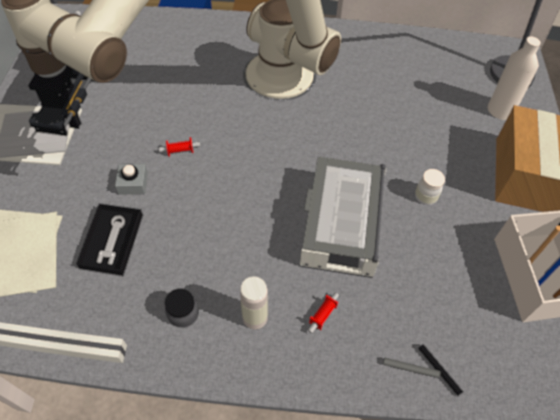

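View pics/t31c.png

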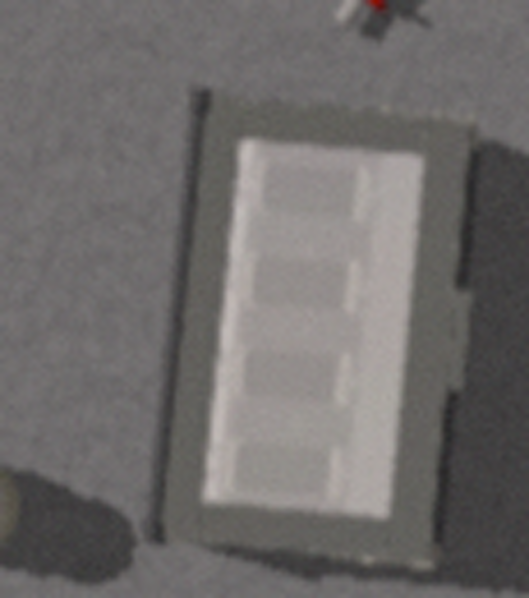

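View pics/s31c.png

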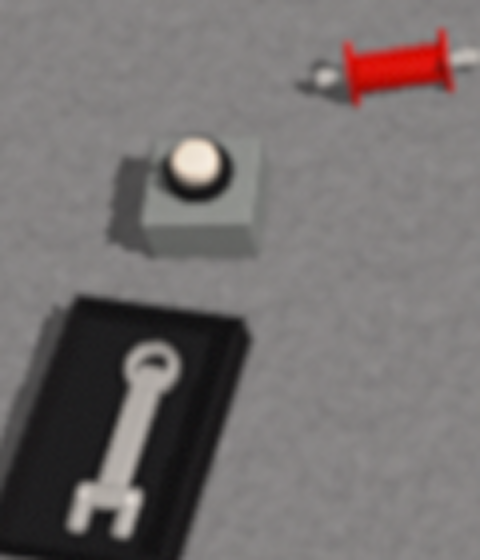

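The pictures show the guard shut flat with four evenly spaced rollers under the pane. The keeper is down, the spanner is in the tray (scene px 111,240), the button is out and the bystanders haven't moved. I hand the job in.

```bash
python3 -c "
from station import workorder
print(workorder.finish_job())"
```

```text
the job is handed in; nothing more can be done
None
```

I finished the job in order and handed it in at about 61 s of the 210 s limit; the hand-in gives no verdict.

**What I did:**
- **Spanner:** it went into the tool tray.
- **Rollers:** all four black rollers are in the four bays. The two red look-alikes were left alone.
- **Keeper:** I pressed it down to its stop with about 29 N.
- **Guard:** I pressed it to its stop at 87 mm height, with about 34 N.
- **Start button:** I pressed it in about 6 mm, to its stop at about 22 N, then let it go.

**Last checks:** the final pictures show the guard flat and staying shut, with four evenly spaced rollers under the pane. The spanner lies in the tray, the button is out, and the spray can, tin and jar stand where they were. The keeper was last seen shut and holding before the guard closed over it.

**What disagreed:**
- **Wrist camera:** its reported position was about 2 mm off, which I corrected for.
- **Roller positions:** the rollers sat up to 2.3 mm off centre in the grip, so I shifted the arm to suit before placing each one.
- **Button position:** the scene and wrist views differed by a few millimetres depending on the height assumed. The press itself met the button and bottomed out.

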